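# Put the painted wooden pieces back on their own boards

## Robot

A 6-joint arm with a two-finger parallel gripper is mounted at the origin on the work surface. World frame = base frame: x ahead of the robot, y to its left, z up, the work surface at z = 0. Lengths are in mm, angles in degrees, forces in N, time in s.
With the tool pointing down it reaches from about 350 to 850 mm from the base axis. Payload 8.1 kg.
Tool frame: the origin (TCP) lies midway between the tips of the shut fingers; the grasp point (between the pads) lies 19 mm behind it; z points along the fingers, y is the line along which they close (so a half turn about z gives the same grasp; the last joint's range is limited). The gripper opens to 85 mm and grips with 20 to 120 N. Pads are 22 mm wide; open, the fingers measure 114 mm over their backs; the gripper's body (76 mm by 85 mm) begins 54 mm behind the grasp point. The pads swing forward as they close: fully open they stand 13 mm farther back than shut.
Start: joints at [69.362, 7.471, 85.268, -0, 87.261, -4.893], TCP at [162.791, 577.498, 197.692] pointing down, gripper open.
Joint ranges: [-169.43, 169.43], [-51.17, 129.36], [1.28, 143.12], [-76.62, 256.62], [0, 156.53], [-152.29, 152.29]. Speed limits (degrees/s): [136.94, 136.94, 159.86, 180, 180, 180].

## Interface

Orientations are given as [roll, pitch, yaw] about the fixed x, y, z axes, in that order (R = Rz(yaw) Ry(pitch) Rx(roll)).
In Python, from bench import r gives the robot as it stands.
- The arm moves only by the tool apply_moves, never from a script. Its argument "steps" is a list of rows, each a list of 7 numbers: the opening, from -1 (shut) to 1 (fully open), then the shift along the tool's x, y, z in mm, then the turn, a rotation vector about the tool's x, y, z in units of 5 degrees (1.0 is 5 degrees). A call has exactly 8 rows; each row shifts and turns the commanded pose from where the row before left it, along the tool's axes as they then stand; what a row does not reach is not made up. A row lasts 1/10 s, in which the tool goes at most 50 mm and 8.59 degrees, less where a joint would pass 70% of its speed; a pose out of reach is approached as far as the arm can. A call is refused whole if a number of a shift passes 50 or a number of a turn 1, either way. A call with a gripper value outside its range is refused whole. The fingers move at their own pace and stop on an object; "squeeze" is the grip in N (left out, the last holds). Time passes only in rows, so rows that do not move let the fingers close, or fill a call up. It gives the time, the measured TCP pose, the force, the opening and the grip force at its end, in the units of the state.
- r.sense(): the state, without advancing time (a new reading comes with each control period).
- r.snapshot(name): name is "scene" or "top"; returns a dict with "color" (480x640x3 uint8, blue, green, red), "depth" (480x640 float32, mm along the optical axis (not along the pixel's ray), 0 where there is no reading), "mtx" (3x3 intrinsics, pixels), "T" (4x4, takes a point from camera to world coordinates). Camera axes: x right, y down, z forward; pixel columns grow to the right and rows downward; lengths in mm; the calibration is good to about 2 mm. A picture is of the moment at which its call begins.
- r.hand_in(): hands the job in; it is judged then, once.
The state is a dict: "time": time; "joint_pos": joint angles; "qd": joint speeds; "joint_efforts": joint torques, N m; "tool_pos": TCP position; "tcp_rot": TCP orientation; "ft_force": force on the tool from outside, world axes, zero at the start; "wrist_torque": the same for the moment, N m; "finger_gap": finger opening in mm; "grip_force": force on a finger pad.
Only numpy, scipy, OpenCV 4.12 (cv2) and the standard library are available. Lean on these libraries where they do the work, as an engineer would, in place of code of your own. Each camera call takes 0.05 s, during which the arm holds its last target. There are 200 camera calls.

## Task

The four red painted pieces are standing on each other's painting boards: move them so that the horse stands on the long rectangular board, the candlestick on the triangular board, the rooster on the square board and the pig on the round board, each upright with its feet centred on its board, and the horse lengthwise along its board (facing either way). Use the empty cork mat as the stopover, since a board must be free before its own piece can go there, and never stand a piece on the bare bench. Leave the lidded paint tin where it is, and let go of everything at the end.

Things in the scene. Friction and masses are not known exactly. Their poses are not given: they have to be found in the camera images.
- horse: Red wooden horse, white-green saddle band, four legs, about 0.16 kg. Loose. Origin: midway between its feet, z up, x to its head, y across. Body block 86 mm long (x -43 to 43), 34 wide, 36 to 68 mm high; neck and head from x = 20 to 75 mm, up to 106 mm high. Grip across the body (closing along y) at x = 0, about 57 mm above the underside.
- candlestick: Red turned wooden candlestick, 88 mm high, 0.10 to 0.18 kg. Loose. Its origin is at the centre of its underside, z up (round about z). Foot 58 mm across; stem 18 to 22 mm thick; on top a straight round cup 36 mm across, from 62 to 88 mm high. Grip the cup from above, about 73 mm above the underside.
- rooster: Red wooden rooster on a round foot 52 mm across, white comb, fanned tail, about 0.11 kg. Loose. Origin: underside centre of the foot, z up, x to its beak, y across. Body block x -29 to 29 mm, 32 wide, 34 to 68 mm high; head to x = 50, 103 mm high; tail to x = -75, 12 thick, 97 mm high. Grip across the body (closing along y) at x = 0, about 54 mm above the underside.
- pig: Red wooden pig, low and fat, white band on its back, four short legs, about 0.12 kg. Loose. Origin: midway between its feet, z up, x to its snout, y across. Body block x -37 to 37 mm, 38 wide, 20 to 54 mm high; ears at x = 26, up to 62 mm high; snout to x = 50. Grip across the body (closing along y) at x = 0, about 41 mm above the underside.
- board_long: Long rectangular board, 140 mm (its x) by 70 mm (its y): the horse's board. It is a fixed, flat plate of plain dark brown wood, 12 mm thick; origin at the centre of its underside, z up, top at z = 12 mm.
- board_triangle: Triangular board with three equal sides of about 149 mm: the candlestick's board. The middle meant is the centroid, 43 mm from each side. It is a fixed, flat plate of plain dark brown wood, 12 mm thick; origin at the centre of its underside, z up, top at z = 12 mm.
- board_square: Square board, 100 by 100 mm: the rooster's board. It is a fixed, flat plate of plain dark brown wood, 12 mm thick; origin at the centre of its underside, z up, top at z = 12 mm.
- board_round: Round board, 110 mm across: the pig's board. It is a fixed, flat plate of plain dark brown wood, 12 mm thick; origin at the centre of its underside, z up, top at z = 12 mm.
- cork_mat: Eight-sided cork mat, about 130 mm across and 8 mm thick, fixed, empty at the start: the free spot for a piece on the way. Origin at the centre of its underside, z up, top at z = 8 mm.
- paint_tin: Small closed steel paint tin, 60 mm across and 45 mm high, standing loose on the bench among the boards; to be left alone. Origin at the centre of its underside.
Mind the look-alikes: they are no part of the job. What is shaped like the candlestick but blue is not meant. Leave any blue look-alike of the rooster alone.

How it is judged (in metres and radians):
On the way:
1. one of the four pieces has been set down on the cork mat (its centre within 45 mm of the mat's centre), upright, at rest and let go (((horizontal distance between horse and cork_mat below 0.045 m and z of horse in the frame of cork_mat between 0.004 and 0.012 m and angle between horse's own z axis and vertical below 0.12 rad and linear speed of horse below 0.02 m/s and contact force between the fingers and horse below 0.3 N) or (horizontal distance between candlestick and cork_mat below 0.045 m and z of candlestick in the frame of cork_mat between 0.004 and 0.012 m and angle between candlestick's own z axis and vertical below 0.12 rad and linear speed of candlestick below 0.02 m/s and contact force between the fingers and candlestick below 0.3 N) or (horizontal distance between rooster and cork_mat below 0.045 m and z of rooster in the frame of cork_mat between 0.004 and 0.012 m and angle between rooster's own z axis and vertical below 0.12 rad and linear speed of rooster below 0.02 m/s and contact force between the fingers and rooster below 0.3 N) or (horizontal distance between pig and cork_mat below 0.045 m and z of pig in the frame of cork_mat between 0.004 and 0.012 m and angle between pig's own z axis and vertical below 0.12 rad and linear speed of pig below 0.02 m/s and contact force between the fingers and pig below 0.3 N))), for 0.2 s.
At the end, for the whole second after the job is handed in: Horse on long, candlestick on triangular, rooster on square, pig on round board: each on the board's top (within 4 mm), upright within 0.12 rad, origin within 15 mm of the board's centre, at rest, let go; the horse's length within 0.3 rad of the board's, either way round (horizontal distance between horse and board_long below 0.015 m and z of horse in the frame of board_long between 0.008 and 0.016 m and angle between each of horse, candlestick, rooster, pig's own z axis and vertical below 0.12 rad and linear speed of each of horse, candlestick, rooster, pig below 0.02 m/s and contact force between the fingers and horse below 0.3 N and horizontal distance between candlestick and board_triangle below 0.015 m and z of candlestick in the frame of board_triangle between 0.008 and 0.016 m and contact force between the fingers and candlestick below 0.3 N and horizontal distance between rooster and board_square below 0.015 m and z of rooster in the frame of board_square between 0.008 and 0.016 m and contact force between the fingers and rooster below 0.3 N and horizontal distance between pig and board_round below 0.015 m and z of pig in the frame of board_round between 0.008 and 0.016 m and contact force between the fingers and pig below 0.3 N and angle between the x axis of horse and the x axis of board_long, either way round below 0.3 rad); the robot touches nothing.
It fails at once if a piece stands on the bare bench (underside centre lower than 4 mm) (height (world z) of any of horse, candlestick, rooster, pig below 0.004 m).
It fails at once if the paint tin is moved by more than 30 mm (distance of paint_tin from where it was at the start of the episode above 0.03 m).
It also fails if it takes over 144 s, if anything falls off the work surface, if the arm or the gripper's body presses on something with over 40 N, if the wrist force passes 120 N, or if a joint passes its speed limit or range.

## Working session

There is one attempt and no reset: what is moved stays moved. The work goes in short steps, Python scripts to look and compute and a tool call to move; the robot and the scene stay as the last step left them, time stands still between calls to the robot, and variables do not carry over. Pictures are saved under pics/ and viewed, at most 14 in all, crops included, and the job is handed in when it is done.

Besides the shell and the picture viewer there is one more tool, called after "Call:" as name([rows], argument=value, ...), one row to a line, values as JSON. apply_moves: Moves the arm, as the interface text tells. Its arguments: {"type":"object","properties":{"steps":{"type":"array"},"squeeze":{"type":"number"}},"required":["steps"]}

```bash
mkdir -p pics; ls; python3 - <<'E'
from bench import r
import cv2,numpy as np
for n in("scene","top"):
    s=r.snapshot(n); cv2.imwrite(f"pics/{n}0.png",s["color"]); np.savez(f"{n}0.npz",**s)
    print(n,s["mtx"].round(1).tolist(),s["T"].round(3).tolist())
s=r.sense();print(s["time"],s["tool_pos"],s["tcp_rot"],s["finger_gap"])
E
```

```text
pics
scene [[488.3, 0.0, 320.8], [0.0, 488.3, 239.8], [0.0, 0.0, 1.0]] [[0.268, 0.709, -0.652, 1062.631], [0.963, -0.21, 0.167, -133.243], [-0.019, -0.673, -0.739, 758.047], [0.0, 0.0, 0.0, 1.0]]
top [[615.0, 0.0, 318.6], [0.0, 615.0, 245.6], [0.0, 0.0, 1.0]] [[0.016, -0.994, 0.109, 284.45], [-1.0, -0.014, 0.019, 19.937], [-0.017, -0.109, -0.994, 1224.672], [0.0, 0.0, 0.0, 1.0]]
0.1 [162.59782535 576.9780226  196.73848694] [-1.79904609e+02 -8.57516353e-03  1.64254768e+02] 85.24754935444452
```

View pics/top0.png

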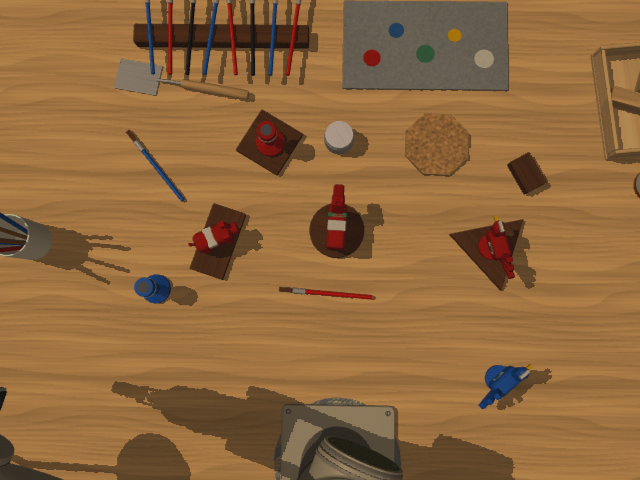

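View pics/scene0.png

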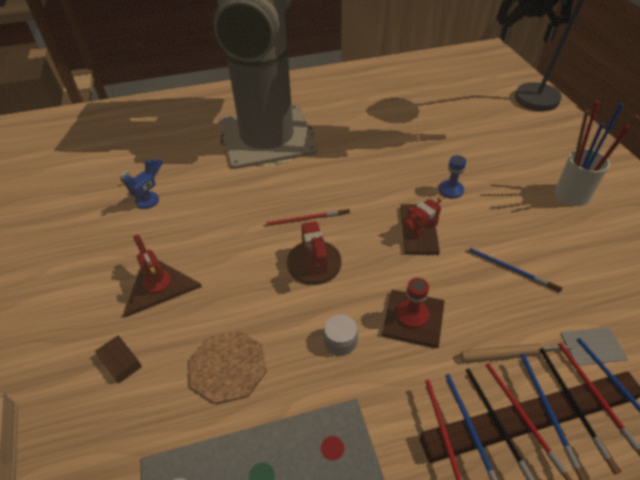

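The top view shows the red candlestick on the square board (268,137), the pig on the long board (213,237), the horse on the round board (337,215) and the rooster on the triangle (495,243). The cork mat is at (437,144) and the tin at (339,137).

Look-alikes:
- **Candlestick:** red at (268,137) or blue at (153,289). The red one is meant.
- **Rooster:** red at (495,243) or blue at (505,380). The red one is meant.

I'll measure these and confirm them in an enlarged crop.

```bash
cat > h.py <<'E'
import numpy as np,cv2
def cloud(s):
    d=s["depth"].astype(float);K=s["mtx"];v,u=np.mgrid[:480,:640]
    p=np.stack([(u-K[0,2])/K[0,0]*d,(v-K[1,2])/K[1,1]*d,d],-1)
    return p@s["T"][:3,:3].T+s["T"][:3,3]
def onplane(s,uv,z):
    uv=np.asarray(uv,float).reshape(-1,2);K=s["mtx"];T=s["T"]
    w=np.c_[(uv-K[:2,2])/[K[0,0],K[1,1]],np.ones(len(uv))]@T[:3,:3].T
    return (T[:3,3]+w*((z-T[2,3])/w[:,2])[:,None])[:,:2]
E
python3 - <<'E'
from h import *
S={n:dict(np.load(n+"0.npz")) for n in("top","scene")}
t=S["top"]["color"]
c=lambda x,y:cv2.resize(t[y-50:y+50,x-65:x+65],None,fx=3,fy=2.98,interpolation=cv2.INTER_CUBIC)
cv2.imwrite("pics/crop.png",np.vstack([np.hstack([c(268,137),c(213,237)]),np.hstack([c(337,220),c(495,243)])]))
P=cloud(S["top"]);
for nm,(x,y) in dict(bench=(420,260),sq=(262,165),long=(215,265),rnd=(320,235),tri=(470,240),cork=(437,144),tin=(339,137)).items():
    q=P[y-3:y+4,x-3:x+4].reshape(-1,3);print(nm,q.mean(0).round(1),q.std(0).round(1))
hsv=cv2.cvtColor(t,cv2.COLOR_BGR2HSV)
for nm,(x,y) in dict(bench=(420,260),sq=(262,165),long=(215,265),tri=(470,240),shadow=(520,160)).items(): print(nm,hsv[y,x])
Z=P[...,2]
# board tops per window: red + heights
for nm,(x0,y0,x1,y1) in dict(sq=(225,100,315,185),long=(180,195,255,290),rnd=(300,175,375,265),tri=(440,205,535,300)).items():
    z=Z[y0:y1,x0:x1]; print(nm,np.histogram(z,bins=np.arange(-10,130,10))[0])
E
```

```text
bench [ 392.6 -159.2   -0.6] [4.  4.  2.4]
sq [580.4 160.4   7.3] [3.2 4.3 6. ]
long [374.  243.3  36.5] [ 13.5  32.5 171.5]
rnd [438.6  40.7  11.8] [4.  4.  2.5]
tri [ 429.7 -250.6   36.1] [ 21.3  39.2 171.6]
cork [ 620.6 -188.5   32.6] [ 48.7  30.4 172.1]
tin [629.1   5.8  45.1] [4.1 3.9 2. ]
bench [ 16 152 161]
sq [ 11 164  67]
long [ 11 164  73]
tri [ 11 171  67]
shadow [ 12 169  65]
sq [3191 2511 1239  299   33    6    1    0   10   40  183  111    0]
long [2669 2340 1160   18   15   32  168  622   75    0    0    0    0]
rnd [2408 2164 1109    5    1    2    6   13  428  279   35  147  135]
tri [3837 2997 1177   67    0    1   31   58  310  228  130  115   41]
```

View pics/crop.png

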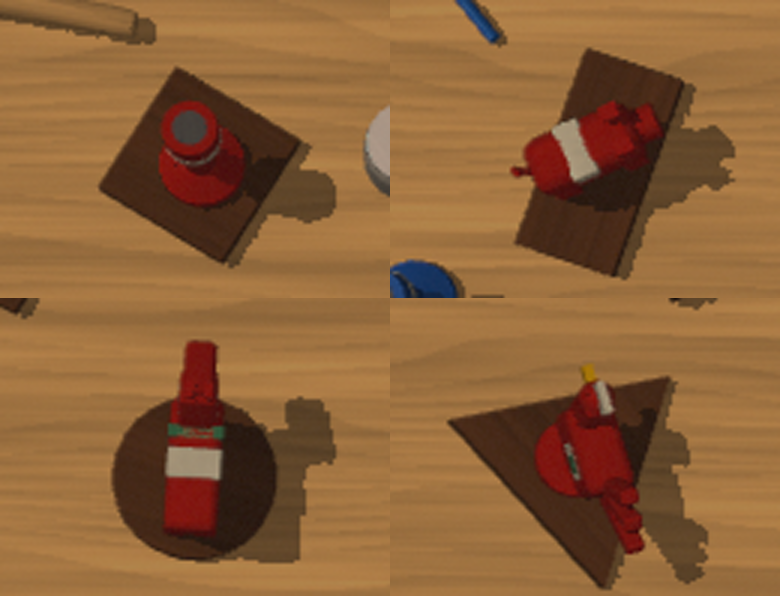

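The crop confirms all four red pieces: candlestick top left, pig top right with its snout at upper right, horse bottom left with its head up, and rooster bottom right with its beak up and tail at lower right.

```bash
cat > m.py <<'E'
from h import *
W=dict(sq=(225,100,315,185),long=(180,195,255,290),rnd=(300,175,375,265),tri=(440,205,535,300),cork=(395,105,480,185))
def win(m,w):
    o=np.zeros_like(m);x0,y0,x1,y1=w;o[y0:y1,x0:x1]=m[y0:y1,x0:x1];return o
def big(m):
    c=cv2.findContours(m,cv2.RETR_EXTERNAL,cv2.CHAIN_APPROX_NONE)[0];return max(c,key=cv2.contourArea)
def pose(s,Z,m,zlo,zhi,zt):
    k=(m>0)&(Z>zlo)&(Z<zhi);k=cv2.morphologyEx(k.astype(np.uint8),cv2.MORPH_OPEN,np.ones((3,3)))
    c=big(k)[:,0];return cv2.minAreaRect(onplane(s,c,zt).astype(np.float32))
def masks(s):
    h=cv2.cvtColor(s["color"],cv2.COLOR_BGR2HSV);H,S,V=cv2.split(h)
    red=(((H<6)|(H>172))&(S>150)&(V>50)).astype(np.uint8)
    dark=((H>6)&(H<15)&(V<80)&(S>120)&(S<200)).astype(np.uint8)
    return red,dark,h
E
python3 - <<'E'
from m import *
s=dict(np.load("top0.npz"));red,dark,h=masks(s);P=cloud(s);Z=cv2.medianBlur(P[...,2].astype(np.float32),5)
print("shadowHSV",h[150,306],h[245,370])
im=s["color"].copy()
for n,w in W.items():
    if n=="cork":
        d=((h[...,1]<150)|(0>1)).astype(np.uint8)
        d=cv2.morphologyEx((( Z>4)&(Z<16)).astype(np.uint8),cv2.MORPH_OPEN,np.ones((5,5)))
    else: d=cv2.morphologyEx(dark,cv2.MORPH_OPEN,np.ones((3,3)))
    d=win(d,w)
    c=big(d);q=onplane(s,cv2.convexHull(c)[:,0],8 if n=="cork" else 12).astype(np.float32)
    cv2.drawContours(im,[cv2.convexHull(c)],-1,(0,255,0),1)
    if n in("sq","long"):print(n,cv2.minAreaRect(q))
    elif n=="tri":a,t=cv2.minEnclosingTriangle(q);print(n,t[:,0].round(1).tolist(),t.mean(0),np.linalg.norm(np.roll(t[:,0],1,0)-t[:,0],axis=1))
    else:print(n,cv2.minEnclosingCircle(q),cv2.fitEllipse(q))
    r=win(red,w)
    if n=="cork":continue
    r=cv2.morphologyEx(r,cv2.MORPH_CLOSE,np.ones((11,11)));cr=big(r);cv2.drawContours(im,[cr],-1,(255,0,0),1)
    z=dict(sq=(92,110,100),long=(58,72,66),rnd=(73,88,80),tri=(73,88,80))[n]
    print("   piece",pose(s,Z,r,*z))
    if n!="sq":
        k=(r>0)&(Z>40);X=np.c_[P[k][:,:2]];m=X.mean(0);_,_,v=np.linalg.svd(X-m,full_matrices=False);print("   pca",m,np.degrees(np.arctan2(v[0,1],v[0,0])))
cv2.imwrite("pics/ov.png",cv2.resize(im[90:310,170:550],(760,440)))
E
```

```text
shadowHSV [ 16 148  95] [ 15 145  93]
sq ((626.9586791992188, 146.06332397460938), (100.41123962402344, 100.66973114013672), 59.14555358886719)
   piece ((625.1885986328125, 143.90512084960938), (34.92171859741211, 33.945613861083984), 1.341195821762085)
long ((395.190185546875, 252.806884765625), (69.73426055908203, 78.09374237060547), 72.04296875)
   piece ((427.8757629394531, 242.0792999267578), (36.788875579833984, 86.5242919921875), 26.13489532470703)
   pca [426.40558326 240.2095735 ] 94.62327274209242
rnd ((448.827392578125, 7.249743938446045), 54.67501449584961) ((449.053466796875, 7.521597385406494), (107.15393829345703, 109.0732650756836), 70.38902282714844)
   piece ((445.7688293457031, 9.622588157653809), (33.201168060302734, 77.6676254272461), 87.19573974609375)
   pca [457.26953493   8.95462911] 177.1270304759949
tri [[461.8999938964844, -292.8999938964844], [297.3999938964844, -347.20001220703125], [443.3999938964844, -214.89999389648438]] [[ 400.87585 -285.0118 ]] [ 80.148506 173.2812   197.00517 ]
   piece ((413.31683349609375, -296.5125427246094), (71.72737884521484, 31.291528701782227), 15.041261672973633)
   pca [ 410.8205578  -294.07051536] -165.79535483045336
cork ((628.871337890625, -190.897216796875), 66.85118865966797) ((628.6998291015625, -191.41741943359375), (129.5299530029297, 131.70065307617188), 66.5816650390625)
```

View pics/ov.png

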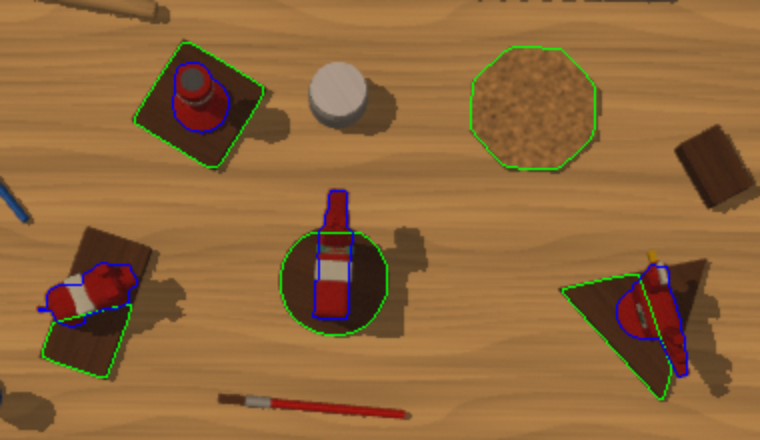

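```bash
python3 - <<'E'
from m import *
s=dict(np.load("top0.npz"));red,dark,h=masks(s);P=cloud(s);Z=cv2.medianBlur(P[...,2].astype(np.float32),3)
for n in("long","tri"):
    d=win(cv2.morphologyEx(dark,cv2.MORPH_OPEN,np.ones((3,3))),W[n])
    k,l,st,_=cv2.connectedComponentsWithStats(d)
    print(st[1:,4]);d=np.isin(l,[i for i in range(1,k) if st[i,4]>60])
    q=onplane(s,np.argwhere(d)[:,::-1],12).astype(np.float32)
    if n=="long":print(cv2.minAreaRect(q))
    else:
        a,t=cv2.minEnclosingTriangle(q);t=t[:,0];print(t.round(1).tolist(),t.mean(0),np.linalg.norm(np.roll(t,1,0)-t,axis=1))
for n,c,a in(("long",(427.9,242.1),-63.9),("rnd",(445.8,9.6),-2.8),("tri",(413,-296.5),15.04)):
    k=win(((Z>25)&(Z<140)).astype(np.uint8),W[n])>0
    X=P[k];X[:,2]=Z[k];a=np.radians(a);R=np.array([[np.cos(a),-np.sin(a)],[np.sin(a),np.cos(a)]])
    L=(X[:,:2]-c)@R
    print(n)
    for b in range(-80,80,6):
        m=(L[:,0]>=b)&(L[:,0]<b+6)
        if m.sum()>2:print(b,m.sum(),"y",np.percentile(L[m,1],[3,97]).round(0),"z",np.percentile(X[m,2],[20,50,95]).round(0))
E
```

```text
[560  30 956]
((424.0859375, 243.44203186035156), (69.7342758178711, 138.84446716308594), 72.04298400878906)
[ 315 1155]
[[444.3999938964844, -214.0], [475.6000061035156, -361.6000061035156], [333.29998779296875, -314.6000061035156]] [ 417.7644  -296.72412] [149.96014 150.8375  149.82954]
long
-50 12 y [1. 7.] z [61. 64. 67.]
-44 27 y [-13.  10.] z [58. 60. 63.]
-38 63 y [-15.  17.] z [61. 64. 66.]
-32 70 y [-17.  19.] z [60. 64. 66.]
-26 69 y [-17.  19.] z [62. 65. 66.]
-20 64 y [-17.  19.] z [64. 65. 66.]
-14 67 y [-17.  19.] z [65. 66. 67.]
-8 71 y [-17.  20.] z [64. 65. 67.]
-2 68 y [-17.  19.] z [62. 65. 66.]
4 65 y [-17.  18.] z [62. 65. 66.]
10 64 y [-17.  16.] z [63. 65. 71.]
16 71 y [-17.  18.] z [66. 69. 75.]
22 76 y [-17.  17.] z [62. 66. 74.]
28 52 y [-13.  13.] z [57. 60. 63.]
34 40 y [-10.  12.] z [54. 57. 60.]
40 37 y [-9. 10.] z [52. 57. 59.]
rnd
-44 23 y [-11.  13.] z [60. 69. 75.]
-38 67 y [-15.  17.] z [74. 78. 79.]
-32 55 y [-16.  15.] z [78. 79. 80.]
-26 60 y [-16.  15.] z [77. 78. 81.]
-20 53 y [-15.  16.] z [79. 79. 81.]
-14 62 y [-16.  16.] z [77. 79. 81.]
-8 
[... 588 characters left out ...]
88.]
-56 24 y [-8.  4.] z [84. 85. 88.]
-50 28 y [-8.  3.] z [85. 87. 95.]
-44 35 y [ -7. 339.] z [82. 95. 98.]
-38 33 y [-9.  3.] z [82. 90. 97.]
-32 40 y [-7.  4.] z [ 82. 100. 106.]
-26 44 y [-8.  7.] z [ 74.  96. 105.]
-20 61 y [-15.  14.] z [73. 78. 97.]
-14 65 y [-16.  14.] z [75. 79. 81.]
-8 63 y [-14.  14.] z [75. 79. 80.]
-2 66 y [-15.  15.] z [74. 79. 80.]
4 67 y [-15.  15.] z [74. 79. 80.]
10 63 y [-14.  14.] z [76. 79. 79.]
16 66 y [-15.  14.] z [74. 79. 84.]
22 69 y [-13.  15.] z [ 76.  89. 113.]
28 68 y [-9. 14.] z [ 77. 101. 113.]
34 53 y [-10.  10.] z [ 89. 104. 113.]
40 29 y [-5.  7.] z [100. 105. 114.]
46 14 y [-5.  1.] z [ 97.  99. 100.]
52 14 y [-32.   2.] z [97. 98. 99.]
```

```bash
cat > g.py <<'E'
# usage: g.py x y z yaw -> turn (tool z, units of 5deg) then shift in tool axes after turning
import sys,numpy as np
from bench import r
s=r.sense();x,y,z,w=map(float,sys.argv[1:5]);p=s["tool_pos"];c=s["tcp_rot"][2]
d=(w-c+180)%360-180;a=np.radians(w);e=np.array([x,y,z])-p
print("t",round(s["time"],1),"pos",p.round(1),"rpy",s["tcp_rot"].round(1),"gap",round(s["finger_gap"],1),"q1,q6",s["joint_pos"][[0,5]].round(0))
print("turn z units",round(-d/5,2),"shift tool",(e@[np.cos(a),np.sin(a),0]).round(1),(e@[np.sin(a),-np.cos(a),0]).round(1),round(-e[2],1))
E
python3 g.py 426 247.2 130 116.1
```

```text
t 0.1 pos [162.6 577.  196.7] rpy [-179.9   -0.   164.3] gap 85.2 q1,q6 [69. -5.]
turn z units 9.63 shift tool -412.0 91.5 66.7
```

Call:
apply_moves([
  [1, 0, 0, 0, 0, 0, 1],
  [1, 0, 0, 0, 0, 0, 1],
  [1, 0, 0, 0, 0, 0, 1],
  [1, 0, 0, 0, 0, 0, 1],
  [1, 0, 0, 0, 0, 0, 1],
  [1, 0, 0, 0, 0, 0, 1],
  [1, 0, 0, 0, 0, 0, 1],
  [1, 0, 0, 0, 0, 0, 1],
], squeeze=40)

```text
time: 0.9
tool_pos: [162.7, 577.1, 197.0]
tcp_rot: [-179.9, 0.0, 124.0]
ft_force: [0.8, -0.0, -0.5]
finger_gap: 85.4
grip_force: 0.0
```

Call:
apply_moves([
  [1, 0, 0, 0, 0, 0, 0.8],
  [1, 0, 0, 0, 0, 0, 0.83],
  [1, -40, 9, 0, 0, 0, 0],
  [1, -40, 9, 0, 0, 0, 0],
  [1, -40, 9, 0, 0, 0, 0],
  [1, -40, 9, 0, 0, 0, 0],
  [1, -40, 9, 0, 0, 0, 0],
  [1, -40, 9, 0, 0, 0, 0],
])

```text
time: 1.7
tool_pos: [317.4, 384.2, 197.3]
tcp_rot: [-180.0, 0.0, 116.1]
ft_force: [0.9, 0.4, -0.2]
finger_gap: 85.6
grip_force: 0.0
```

Call:
apply_moves([
  [1, -40, 9, 0, 0, 0, 0],
  [1, -40, 9, 0, 0, 0, 0],
  [1, -40, 9, 10, 0, 0, 0],
  [1, -30, 7, 20, 0, 0, 0],
  [1, -15, 3, 20, 0, 0, 0],
  [1, -7, 0, 16, 0, 0, 0],
  [1, 0, 0, 0, 0, 0, 0],
  [1, 0, 0, 0, 0, 0, 0],
])

```text
time: 2.5
tool_pos: [425.3, 247.5, 131.6]
tcp_rot: [-179.9, -0.0, 116.1]
ft_force: [0.2, 0.5, 0.6]
finger_gap: 85.3
grip_force: 0.0
```

```bash
python3 g.py 426 247.2 30 116.1
```

```text
t 2.5 pos [425.3 247.5 131.6] rpy [-179.9   -0.   116.1] gap 85.3 q1,q6 [24. -2.]
turn z units -0.0 shift tool -0.6 0.4 101.6
```

Call:
apply_moves([
  [1, 0, 0, 20, 0, 0, 0],
  [1, 0, 0, 20, 0, 0, 0],
  [1, 0, 0, 20, 0, 0, 0],
  [1, 0, 0, 20, 0, 0, 0],
  [1, 0, 0, 15, 0, 0, 0],
  [1, 0, 0, 6, 0, 0, 0],
  [1, 0, 0, 0, 0, 0, 0],
  [1, 0, 0, 0, 0, 0, 0],
])

```text
time: 3.3
tool_pos: [426.5, 248.3, 32.0]
tcp_rot: [179.9, 0.0, 116.1]
ft_force: [0.1, 0.3, 0.7]
finger_gap: 85.6
grip_force: 0.0
```

Call:
apply_moves([
  [-1, 0, 0, 0, 0, 0, 0],
  [-1, 0, 0, 0, 0, 0, 0],
  [-1, 0, 0, 0, 0, 0, 0],
  [-1, 0, 0, 0, 0, 0, 0],
  [-1, 0, 0, 0, 0, 0, 0],
  [-1, 0, 0, 0, 0, 0, 0],
  [-1, 0, 0, 0, 0, 0, 0],
  [-1, 0, 0, 0, 0, 0, 0],
])

```text
time: 4.1
tool_pos: [429.3, 249.2, 33.8]
tcp_rot: [179.6, -0.0, 116.1]
ft_force: [3.0, 2.8, 10.1]
finger_gap: -0.1
grip_force: 5.0
```

```bash
python3 g.py 628.8 -191.2 160 116.1
```

```text
t 4.1 pos [429.3 249.2  33.8] rpy [179.6  -0.  116.1] gap -0.1 q1,q6 [24. -2.]
turn z units -0.0 shift tool -483.3 -14.6 -126.2
```

```bash
cat > shot.py <<'E'
import sys,cv2,numpy as np
from bench import r
n,x,y,w,h,o=sys.argv[1],*map(int,sys.argv[2:6]),sys.argv[6]
s=r.snapshot(n);np.savez(n+"1.npz",**s)
f=min(760/w,560/h);cv2.imwrite(f"pics/{o}.png",cv2.resize(s["color"][y:y+h,x:x+w],None,fx=f,fy=f,interpolation=cv2.INTER_CUBIC))
E
python3 shot.py scene 340 120 200 150 p1
```

```text
(no output)
```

View pics/p1.png

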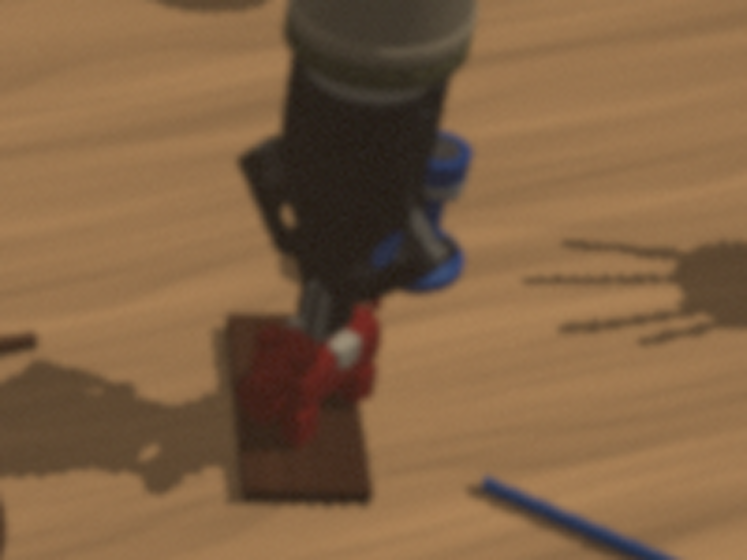

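The scene shows the fingers shut (at 315,320 in the crop) with the pig tilted beside them. The grip missed, so I'll check from the top.

```bash
python3 shot.py top 165 185 110 100 p2; python3 - <<'E'
import numpy as np,cv2
from m import *
s=dict(np.load("scene1.npz"));red,dark,h=masks(s);P=cloud(s)
m=win(red,(390,180,460,250))>0
print(m.sum(),P[m][:,:].mean(0),np.percentile(P[m],[3,25,50,75,97],axis=0).round(0).tolist())
E
```

```text
385 [452.22204801 237.38491035  59.47018356] [[427.0, 206.0, 21.0], [439.0, 224.0, 45.0], [450.0, 235.0, 59.0], [457.0, 256.0, 66.0], [461.0, 278.0, 76.0]]
```

View pics/p2.png

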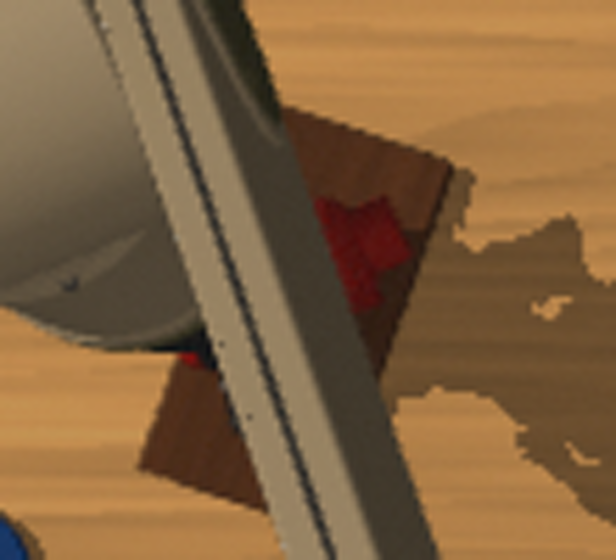

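```bash
python3 - <<'E'
import numpy as np,cv2
from m import *
from bench import r
def proj(s,p):
    q=np.linalg.inv(s["T"])@np.r_[p,1];q=s["mtx"]@q[:3];return (q[:2]/q[2]).round(0)
a=dict(np.load("scene0.npz"));b=dict(np.load("scene1.npz"))
print("tcp px",proj(b,r.sense()["tool_pos"]))
for s in(a,b):
    red,dark,h=masks(s);P=cloud(s);Z=cv2.medianBlur(P[...,2].astype(np.float32),3)
    w=win(((h[...,1]<110)&(h[...,2]>70)&(Z>45)&(Z<90)).astype(np.uint8),(405,195,450,235))>0
    print("white",w.sum(),np.argwhere(w).mean(0)[::-1],P[w].mean(0).round(0),np.percentile(P[w],[5,95],axis=0).round(0).tolist())
def crop(s):
    c=s["color"][190:250,395:455];return cv2.resize(np.clip(c*1.8,0,255).astype(np.uint8),(400,400),interpolation=cv2.INTER_CUBIC)
cv2.imwrite("pics/p3.png",np.hstack([crop(a),crop(b)]))
E
```

```text
tcp px [423. 220.]
white 143 [426.66433566 209.14685315] [435. 249.  69.] [[412.0, 238.0, 53.0], [445.0, 264.0, 68.0]]
white 88 [429.375 211.   ] [438. 254.  66.] [[418.0, 236.0, 55.0], [448.0, 267.0, 77.0]]
```

View pics/p3.png

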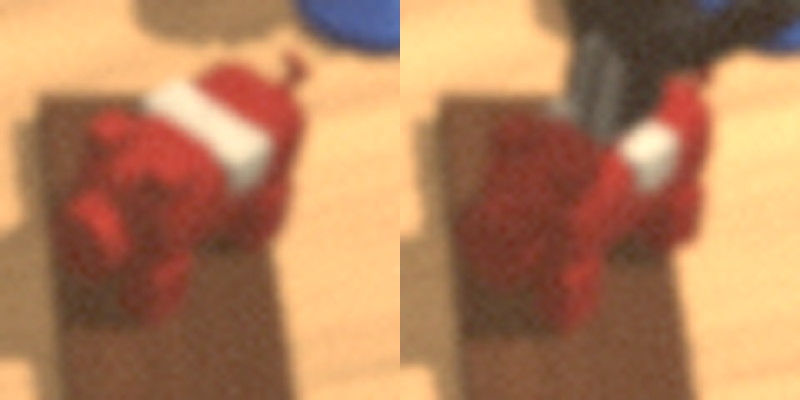

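```bash
python3 - <<'E'
import numpy as np
from m import *
from bench import r
s=r.sense();print({k:(np.round(v,2).tolist()) for k,v in s.items()})
b=dict(np.load("scene1.npz"));a=dict(np.load("scene0.npz"));P=cloud(b);Q=cloud(a);h=masks(b)[2]
for v in range(194,232,3):
    print(v,[tuple(P[v,u].round(0).astype(int).tolist()) for u in(416,420,424,428,432)],[tuple(h[v,u].tolist()) for u in(420,424,428)],"was",[tuple(Q[v,u].round(0).astype(int).tolist()) for u in(416,420,424,428,432)])
E
```

```text
{'time': 4.2, 'joint_pos': [24.21, -0.67, 111.58, 0.02, 68.65, -1.9], 'qd': [0.03, -0.08, -0.1, 0.01, 0.11, -0.04], 'joint_efforts': [-0.29, -38.34, -37.42, -0.33, 1.5, 0.0], 'tool_pos': [429.26, 249.27, 33.76], 'tcp_rot': [179.56, -0.0, 116.1], 'ft_force': [4.47, 2.75, 10.84], 'wrist_torque': [0.49, -0.63, 0.0], 'grip_force': 5.03, 'finger_gap': 0.33}
194 [(319, 284, 0), (419, 237, 100), (428, 241, 106), (442, 241, 119), (447, 247, 121)] [(16, 115, 71), (13, 83, 49), (14, 111, 39)] was [(320, 284, 0), (323, 292, 2), (323, 303, -1), (326, 311, -1), (330, 319, 0)]
197 [(329, 280, 0), (421, 237, 93), (432, 239, 102), (444, 241, 113), (446, 249, 112)] [(15, 124, 101), (18, 60, 55), (13, 83, 43)] was [(327, 281, -2), (331, 289, 0), (334, 297, 1), (337, 306, 1), (337, 316, -2)]
200 [(335, 278, -3), (423, 237, 87), (435, 239, 97), (439, 245, 99), (444, 251, 102)] [(15, 112, 84), (14, 64, 52), (16, 63, 53)] was [(335, 278, -3), (339, 286, -1), (345, 292, 2), (409, 263, 67), (410, 272, 66)]
203 [(348, 272, 1), (421, 239, 76), (436, 240, 89), (441, 246, 93), (442, 254, 91)] [(14, 95, 75), (14
[... 1328 characters left out ...]
5, 227, 61), (452, 237, 56), (448, 249, 48), (434, 267, 29)]
224 [(457, 218, 58), (458, 227, 55), (456, 237, 50), (452, 248, 43), (434, 269, 20)] [(5, 163, 72), (4, 172, 83), (5, 155, 74)] was [(454, 220, 54), (455, 228, 52), (451, 240, 45), (427, 264, 14), (435, 269, 20)]
227 [(455, 220, 46), (459, 227, 48), (455, 238, 41), (433, 262, 12), (436, 269, 13)] [(5, 157, 70), (4, 158, 79), (14, 133, 50)] was [(454, 221, 45), (456, 229, 44), (428, 255, 9), (436, 260, 15), (435, 270, 11)]
230 [(456, 221, 38), (458, 229, 38), (457, 239, 33), (441, 258, 11), (442, 267, 10)] [(5, 171, 85), (4, 171, 85), (11, 138, 63)] was [(454, 222, 36), (455, 231, 34), (438, 250, 11), (442, 258, 12), (444, 265, 13)]
```

Call:
apply_moves([
  [-1, 0, 0, -2, 0, 0, 0],
  [-1, 0, 0, -2, 0, 0, 0],
  [-1, 0, 0, -2, 0, 0, 0],
  [-1, 0, 0, -2, 0, 0, 0],
  [-1, 0, 0, -2, 0, 0, 0],
  [-1, 0, 0, -2, 0, 0, 0],
  [-1, 0, 0, 0, 0, 0, 0],
  [-1, 0, 0, 0, 0, 0, 0],
])

```text
time: 5.0
tool_pos: [425.8, 247.6, 42.7]
tcp_rot: [-180.0, 0.0, 116.1]
ft_force: [0.7, 0.0, 0.2]
finger_gap: 0.2
grip_force: 0.0
```

```bash
cat > pig.py <<'E'
import numpy as np
from m import *
from bench import r
b=r.snapshot("scene");np.savez("scene1.npz",**b);P=cloud(b);red,_,h=masks(b)
m=win(red,(390,180,460,250))>0
print(r.sense()["ft_force"].round(1),r.sense()["tool_pos"].round(1),r.sense()["finger_gap"])
print(m.sum(),np.percentile(P[m],[3,25,50,75,97],axis=0).round(0).tolist())
E
python3 pig.py
```

```text
[-0.3  0.6  0.9] [425.7 247.6  42.6] -0.14237879023003752
434 [[424.0, 208.0, 20.0], [440.0, 224.0, 49.0], [452.0, 234.0, 61.0], [459.0, 258.0, 66.0], [463.0, 278.0, 75.0]]
```

Call:
apply_moves([
  [-1, 0, 0, -8, 0, 0, 0],
  [-1, 0, 0, -10, 0, 0, 0],
  [-1, 0, 0, -15, 0, 0, 0],
  [-1, 0, 0, -20, 0, 0, 0],
  [-1, 0, 0, -20, 0, 0, 0],
  [-1, 0, 0, -20, 0, 0, 0],
  [-1, 0, 0, 0, 0, 0, 0],
  [-1, 0, 0, 0, 0, 0, 0],
])

```text
time: 5.85
tool_pos: [426.4, 247.8, 136.5]
tcp_rot: [179.9, 0.0, 116.1]
ft_force: [0.3, 0.2, 0.2]
finger_gap: 0.1
grip_force: 0.0
```

```bash
python3 pig.py; python3 - <<'E'
from m import *
b=dict(np.load("scene1.npz"));c=b["color"][170:250,385:475];cv2.imwrite("pics/p4.png",cv2.resize(np.clip(c*1.6,0,255).astype(np.uint8),None,fx=6,fy=6,interpolation=cv2.INTER_CUBIC))
E
```

```text
[-0.3  0.2 -0.2] [425.7 247.5 135.5] 0.11825462033836433
465 [[421.0, 206.0, 26.0], [438.0, 221.0, 54.0], [450.0, 233.0, 63.0], [457.0, 250.0, 66.0], [462.0, 279.0, 74.0]]
```

View pics/p4.png

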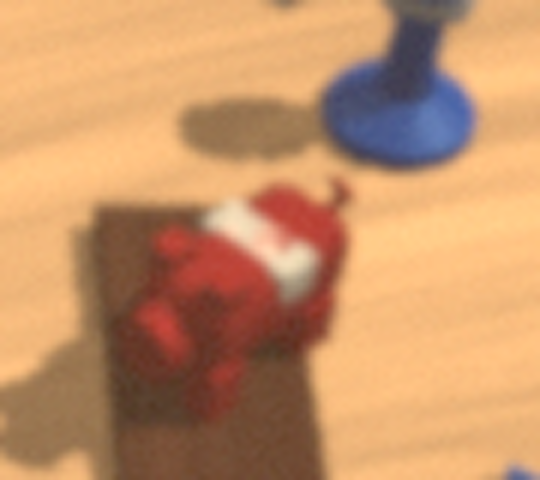

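```bash
python3 - <<'E'
from m import *
b=dict(np.load("scene1.npz"));P=cloud(b)
p=np.array([425.7,247.5])
m=(np.hypot(*(P[...,:2]-p).transpose(2,0,1))<45)&(P[...,2]>85)&(P[...,2]<400)
z=P[m][:,2];print(m.sum(),np.sort(z)[:25].round(0),np.argwhere(m)[np.argsort(z)[:5]])
for lo in range(120,260,10):
    k=m&(P[...,2]>=lo)&(P[...,2]<lo+10)
    if k.sum()>2:print(lo,k.sum(),P[k].mean(0).round(0),np.ptp(P[k],axis=0).round(0))
def proj(s,p):
    q=np.linalg.inv(s["T"])@np.r_[p,1];q=s["mtx"]@q[:3];return (q[:2]/q[2]).round(0)
print(proj(b,[425.7,247.5,135.5]),proj(b,[425.7,247.5,168]))
y0,x0=100,370;cv2.imwrite("pics/p5.png",cv2.resize(np.clip(b["color"][90:215,365:475]*1.5,0,255).astype(np.uint8),None,fx=4.5,fy=4.5))
E
```

```text
4562 [170. 172. 172. 173. 173. 173. 173. 174. 174. 174. 174. 175. 175. 175.
 175. 176. 176. 176. 177. 177. 177. 177. 177. 177. 178.] [[169 434]
 [170 433]
 [169 429]
 [167 426]
 [168 427]]
170 37 [431. 241. 176.] [22. 23. 10.]
180 70 [434. 243. 185.] [25. 25. 10.]
190 78 [433. 244. 195.] [26. 26. 10.]
200 59 [432. 241. 205.] [23. 24.  9.]
210 90 [431. 238. 216.] [57. 26.  9.]
220 207 [430. 241. 225.] [78. 44. 10.]
230 169 [432. 240. 235.] [82. 51. 10.]
240 172 [422. 233. 245.] [84. 39. 10.]
250 165 [431. 236. 255.] [80. 46. 10.]
[429. 181.] [431. 168.]
```

View pics/p5.png

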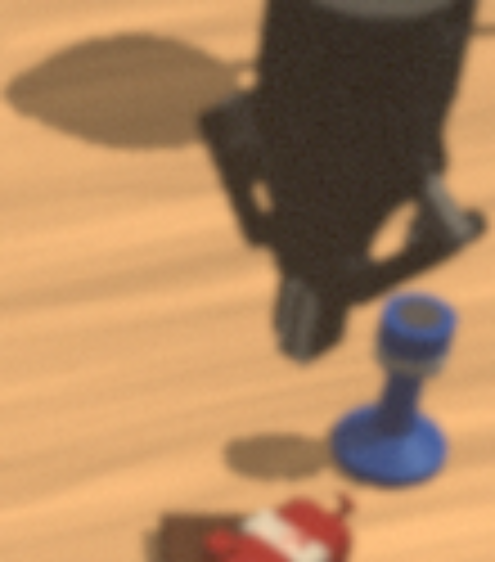

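The pig is upright and hardly moved. The true fingertips measure about 33 mm higher than the reported TCP: depth puts them at z≈170 while 135.5 is reported. From here every target gets a 33 mm z correction.

Call:
apply_moves([
  [1, 0, 0, 0, 0, 0, 0],
  [1, 0, 0, 0, 0, 0, 0],
  [1, 0, 0, 0, 0, 0, 0],
  [1, 0, 0, 0, 0, 0, 0],
  [1, 0, 0, 0, 0, 0, 0],
  [1, 0, 0, 10, 0, 0, 0],
  [1, 0, 0, 20, 0, 0, 0],
  [1, 0, 0, 20, 0, 0, 0],
])

```text
time: 6.7
tool_pos: [426.0, 247.6, 84.8]
tcp_rot: [180.0, 0.0, 116.1]
ft_force: [0.2, -0.1, 0.0]
finger_gap: 85.5
grip_force: 0.0
```

Call:
apply_moves([
  [1, 0, 0, 20, 0, 0, 0],
  [1, 0, 0, 20, 0, 0, 0],
  [1, 0, 0, 15, 0, 0, 0],
  [1, 0, 0, 15, 0, 0, 0],
  [1, 0, 0, 10, 0, 0, 0],
  [1, 0, 0, 6, 0, 0, 0],
  [1, 0, 0, 0, 0, 0, 0],
  [1, 0, 0, 0, 0, 0, 0],
])

```text
time: 7.5
tool_pos: [426.1, 247.7, 0.1]
tcp_rot: [180.0, 0.0, 116.1]
ft_force: [0.4, 0.2, -0.0]
finger_gap: 85.5
grip_force: 0.0
```

Call:
apply_moves([
  [-1, 0, 0, 0, 0, 0, 0],
  [-1, 0, 0, 0, 0, 0, 0],
  [-1, 0, 0, 0, 0, 0, 0],
  [-1, 0, 0, 0, 0, 0, 0],
  [-1, 0, 0, 0, 0, 0, 0],
  [-1, 0, 0, 0, 0, 0, 0],
  [-1, 0, 0, 0, 0, 0, 0],
  [-1, 0, 0, 0, 0, 0, 0],
])

```text
time: 8.3
tool_pos: [426.5, 247.9, 0.4]
tcp_rot: [179.9, 0.0, 116.1]
ft_force: [0.2, -0.3, 5.0]
finger_gap: 38.0
grip_force: 41.1
```

```bash
python3 g.py 628.8 -191.2 130 116.1
```

```text
t 8.3 pos [4.265e+02 2.479e+02 4.000e-01] rpy [179.9   0.  116.1] gap 38.0 q1,q6 [24. -2.]
turn z units 0.0 shift tool -483.3 -11.5 -129.6
```

Call:
apply_moves([
  [-1, 0, 0, -4, 0, 0, 0],
  [-1, 0, 0, -10, 0, 0, 0],
  [-1, 0, 0, -20, 0, 0, 0],
  [-1, 0, 0, -25, 0, 0, 0],
  [-1, 0, 0, -25, 0, 0, 0],
  [-1, 0, 0, -25, 0, 0, 0],
  [-1, -10, 0, -18, 0, 0, 0],
  [-1, -25, 0, -8, 0, 0, 0],
])

```text
time: 9.1
tool_pos: [441.7, 217.3, 137.5]
tcp_rot: [179.8, -0.0, 116.2]
ft_force: [1.0, -0.6, -2.0]
finger_gap: 37.8
grip_force: 40.3
```

Call:
apply_moves([
  [-1, -35, -1, 0, 0, 0, 0],
  [-1, -35, -1, 0, 0, 0, 0],
  [-1, -35, -1, 0, 0, 0, 0],
  [-1, -35, -1, 0, 0, 0, 0],
  [-1, -35, -1, 0, 0, 0, 0],
  [-1, -35, -1, 0, 0, 0, 0],
  [-1, -35, -1, 0, 0, 0, 0],
  [-1, -35, -1, 0, 0, 0, 0],
])

```text
time: 9.9
tool_pos: [557.3, -40.2, 135.0]
tcp_rot: [-180.0, -0.0, 116.1]
ft_force: [0.5, 0.9, -0.9]
finger_gap: 37.4
grip_force: 40.3
```

Call:
apply_moves([
  [-1, -35, -1, 0, 0, 0, 0],
  [-1, -35, -1, 0, 0, 0, 0],
  [-1, -35, -1, 0, 0, 0, 0],
  [-1, -30, 0, 0, 0, 0, 0],
  [-1, -20, 0, 0, 0, 0, 0],
  [-1, -10, 0, 0, 0, 0, 0],
  [-1, 0, 0, 0, 0, 0, 0],
  [-1, 0, 0, 0, 0, 0, 0],
])

```text
time: 10.7
tool_pos: [626.7, -187.4, 134.6]
tcp_rot: [-180.0, -0.1, 116.1]
ft_force: [0.3, 0.2, -1.2]
finger_gap: 37.3
grip_force: 40.4
```

```bash
python3 g.py 628.8 -191.2 -2 116.1
```

```text
t 10.7 pos [ 626.7 -187.4  134.6] rpy [-1.800e+02 -1.000e-01  1.161e+02] gap 37.3 q1,q6 [-21. -47.]
turn z units 0.0 shift tool -4.3 0.2 136.6
```

Call:
apply_moves([
  [-1, -4, 0, 10, 0, 0, 0],
  [-1, 0, 0, 25, 0, 0, 0],
  [-1, 0, 0, 25, 0, 0, 0],
  [-1, 0, 0, 25, 0, 0, 0],
  [-1, 0, 0, 20, 0, 0, 0],
  [-1, 0, 0, 15, 0, 0, 0],
  [-1, 0, 0, 10, 0, 0, 0],
  [-1, 0, 0, 5, 0, 0, 0],
])

```text
time: 11.5
tool_pos: [628.4, -191.4, -1.3]
tcp_rot: [-180.0, -0.0, 116.1]
ft_force: [-0.5, -0.1, -1.6]
finger_gap: 37.6
grip_force: 40.4
```

Call:
apply_moves([
  [-1, 0, 0, 2, 0, 0, 0],
  [-1, 0, 0, 0, 0, 0, 0],
  [-1, 0, 0, 0, 0, 0, 0],
  [-1, 0, 0, 0, 0, 0, 0],
  [-1, 0, 0, 0, 0, 0, 0],
  [-1, 0, 0, 0, 0, 0, 0],
  [-1, 0, 0, 0, 0, 0, 0],
  [-1, 0, 0, 0, 0, 0, 0],
])

```text
time: 12.3
tool_pos: [628.9, -191.9, -2.3]
tcp_rot: [180.0, 0.0, 116.1]
ft_force: [0.1, 0.7, -2.3]
finger_gap: 37.2
grip_force: 40.4
```

Call:
apply_moves([
  [0.3, 0, 0, 0, 0, 0, 0],
  [0.3, 0, 0, 0, 0, 0, 0],
  [0.7, 0, 0, 0, 0, 0, 0],
  [0.7, 0, 0, 0, 0, 0, 0],
  [1, 0, 0, 0, 0, 0, 0],
  [1, 0, 0, 0, 0, 0, 0],
  [1, 0, 0, 0, 0, 0, 0],
  [1, 0, 0, 0, 0, 0, 0],
])

```text
time: 13.1
tool_pos: [628.9, -191.9, -2.3]
tcp_rot: [-180.0, -0.0, 116.1]
ft_force: [-0.4, -0.7, -0.2]
finger_gap: 85.4
grip_force: 0.0
```

Call:
apply_moves([
  [1, 0, 0, -10, 0, 0, 0],
  [1, 0, 0, -20, 0, 0, 0],
  [1, 0, 0, -25, 0, 0, 0],
  [1, 0, 0, -25, 0, 0, 0],
  [1, 0, 0, -25, 0, 0, 0],
  [1, 0, 0, -20, 0, 0, 0],
  [1, 0, 0, -5, 0, 0, 0],
  [1, 0, 0, 0, 0, 0, 0],
])

```text
time: 13.9
tool_pos: [629.7, -192.2, 129.2]
tcp_rot: [179.9, 0.1, 116.1]
ft_force: [-0.1, 0.7, -0.0]
finger_gap: 85.4
grip_force: 0.0
```

```bash
python3 g.py 447.8 9.5 120 177.2
```

```text
t 13.9 pos [ 629.7 -192.2  129.2] rpy [1.799e+02 1.000e-01 1.161e+02] gap 85.4 q1,q6 [-21. -48.]
turn z units -12.22 shift tool 191.6 192.6 9.2
```

Call:
apply_moves([
  [1, 0, 0, 0, 0, 0, -1],
  [1, 0, 0, 0, 0, 0, -1],
  [1, 0, 0, 0, 0, 0, -1],
  [1, 0, 0, 0, 0, 0, -1],
  [1, 0, 0, 0, 0, 0, -1],
  [1, 0, 0, 0, 0, 0, -1],
  [1, 0, 0, 0, 0, 0, -1],
  [1, 0, 0, 0, 0, 0, -1],
])

```text
time: 14.7
tool_pos: [627.7, -191.5, 125.4]
tcp_rot: [-180.0, -0.2, 156.3]
ft_force: [-0.8, 0.7, 0.3]
finger_gap: 85.2
grip_force: 0.0
```

Call:
apply_moves([
  [1, 0, 0, 0, 0, 0, -1],
  [1, 0, 0, 0, 0, 0, -1],
  [1, 0, 0, 0, 0, 0, -1],
  [1, 0, 0, 0, 0, 0, -1],
  [1, 0, 0, 0, 0, 0, -0.22],
  [1, 25, 25, 0, 0, 0, 0],
  [1, 28, 28, 0, 0, 0, 0],
  [1, 28, 28, 0, 0, 0, 0],
])

```text
time: 15.5
tool_pos: [550.2, -106.1, 126.1]
tcp_rot: [180.0, -0.1, 177.1]
ft_force: [0.3, 0.2, 1.0]
finger_gap: 85.4
grip_force: 0.0
```

Call:
apply_moves([
  [1, 28, 28, 0, 0, 0, 0],
  [1, 28, 28, 0, 0, 0, 0],
  [1, 25, 25, 3, 0, 0, 0],
  [1, 18, 18, 3, 0, 0, 0],
  [1, 8, 8, 3, 0, 0, 0],
  [1, 4, 5, 0, 0, 0, 0],
  [1, 0, 0, 0, 0, 0, 0],
  [1, 0, 0, 0, 0, 0, 0],
])

```text
time: 16.3
tool_pos: [447.2, 9.7, 118.9]
tcp_rot: [-180.0, 0.0, 177.2]
ft_force: [0.1, -0.0, 0.2]
finger_gap: 85.2
grip_force: 0.0
```

```bash
python3 g.py 447.8 9.5 19 177.2; python3 - <<'E'
from bench import r
from m import *
s=r.snapshot("top");P=cloud(s);Z=cv2.medianBlur(P[...,2].astype(np.float32),3)
m=win(((Z>45)&(Z<80)).astype(np.uint8),W["cork"])
c=onplane(s,big(m)[:,0],62).astype(np.float32);print(cv2.minAreaRect(c))
E
```

```text
t 16.3 pos [447.2   9.7 118.9] rpy [-180.     0.   177.2] gap 85.2 q1,q6 [ -5. -92.]
turn z units -0.01 shift tool -0.6 -0.1 99.9
((627.6265258789062, -193.617919921875), (40.28903579711914, 94.18036651611328), 27.60972023010254)
```

Call:
apply_moves([
  [1, 0, 0, 20, 0, 0, 0],
  [1, 0, 0, 20, 0, 0, 0],
  [1, 0, 0, 20, 0, 0, 0],
  [1, 0, 0, 20, 0, 0, 0],
  [1, 0, 0, 14, 0, 0, 0],
  [1, 0, 0, 6, 0, 0, 0],
  [1, 0, 0, 0, 0, 0, 0],
  [1, 0, 0, 0, 0, 0, 0],
])

```text
time: 17.15
tool_pos: [447.2, 9.9, 19.4]
tcp_rot: [-180.0, 0.0, 177.2]
ft_force: [-0.4, -0.2, 0.1]
finger_gap: 85.9
grip_force: 0.0
```

Call:
apply_moves([
  [-1, 0, 0, 0, 0, 0, 0],
  [-1, 0, 0, 0, 0, 0, 0],
  [-1, 0, 0, 0, 0, 0, 0],
  [-1, 0, 0, 0, 0, 0, 0],
  [-1, 0, 0, 0, 0, 0, 0],
  [-1, 0, 0, 0, 0, 0, 0],
  [-1, 0, 0, 0, 0, 0, 0],
  [-1, 0, 0, 0, 0, 0, 0],
])

```text
time: 17.95
tool_pos: [447.0, 10.2, 19.2]
tcp_rot: [-180.0, 0.1, 177.2]
ft_force: [-1.0, 0.8, 5.8]
finger_gap: 33.4
grip_force: 40.7
```

```bash
python3 g.py 424 243.4 140 162.04
```

```text
t 17.9 pos [447.   10.2  19.2] rpy [-1.800e+02  1.000e-01  1.772e+02] gap 33.4 q1,q6 [ -5. -92.]
turn z units 3.03 shift tool 93.8 214.8 -120.8
```

Call:
apply_moves([
  [-1, 0, 0, -4, 0, 0, 0],
  [-1, 0, 0, -10, 0, 0, 0],
  [-1, 0, 0, -20, 0, 0, 0],
  [-1, 0, 0, -20, 0, 0, 1],
  [-1, 0, 0, -15, 0, 0, 1],
  [-1, 0, 0, -6, 0, 0, 1.0],
  [-1, 5, 12, 0, 0, 0, 0],
  [-1, 10, 25, 0, 0, 0, 0],
])

```text
time: 18.75
tool_pos: [443.6, 49.9, 94.0]
tcp_rot: [-180.0, 0.0, 162.2]
ft_force: [0.9, 0.2, -2.0]
finger_gap: 33.1
grip_force: 40.0
```

Call:
apply_moves([
  [-1, 14, 32, 0, 0, 0, 0],
  [-1, 14, 32, 0, 0, 0, 0],
  [-1, 14, 32, 0, 0, 0, 0],
  [-1, 14, 32, 0, 0, 0, 0],
  [-1, 11, 24, 0, 0, 0, 0],
  [-1, 7, 15, 0, 0, 0, 0],
  [-1, 3, 7, 0, 0, 0, 0],
  [-1, 0, 0, 0, 0, 0, 0],
])

```text
time: 19.55
tool_pos: [422.6, 240.1, 93.3]
tcp_rot: [-180.0, -0.0, 162.4]
ft_force: [-0.2, -0.4, -1.9]
finger_gap: 33.5
grip_force: 40.1
```

```bash
python3 g.py 424 243.4 20 162.04
```

```text
t 19.6 pos [422.6 240.1  93.3] rpy [-180.    -0.   162.4] gap 33.5 q1,q6 [ 24. -49.]
turn z units 0.07 shift tool -0.3 3.5 73.3
```

Call:
apply_moves([
  [-1, 0, 3.5, 10, 0, 0, 0],
  [-1, 0, 0, 20, 0, 0, 0],
  [-1, 0, 0, 20, 0, 0, 0],
  [-1, 0, 0, 13, 0, 0, 0],
  [-1, 0, 0, 7, 0, 0, 0],
  [-1, 0, 0, 3, 0, 0, 0],
  [-1, 0, 0, 0, 0, 0, 0],
  [-1, 0, 0, 0, 0, 0, 0],
])

```text
time: 20.35
tool_pos: [425.2, 242.8, 21.5]
tcp_rot: [179.9, 0.1, 162.2]
ft_force: [0.6, -0.2, -1.2]
finger_gap: 33.2
grip_force: 40.1
```

Call:
apply_moves([
  [-1, 0, 0, 0, 0, 0, 0],
  [0.3, 0, 0, 0, 0, 0, 0],
  [0.3, 0, 0, 0, 0, 0, 0],
  [0.7, 0, 0, 0, 0, 0, 0],
  [0.7, 0, 0, 0, 0, 0, 0],
  [1, 0, 0, 0, 0, 0, 0],
  [1, 0, 0, 0, 0, 0, 0],
  [1, 0, 0, 0, 0, 0, 0],
])

```text
time: 21.15
tool_pos: [424.4, 242.6, 20.7]
tcp_rot: [-180.0, -0.0, 162.2]
ft_force: [-0.6, 0.2, -0.5]
finger_gap: 85.5
grip_force: 0.0
```

Call:
apply_moves([
  [1, 0, 0, -5, 0, 0, 0],
  [1, 0, 0, -15, 0, 0, 0],
  [1, 0, 0, -20, 0, 0, 0],
  [1, 0, 0, -20, 0, 0, 0],
  [1, 0, 0, -20, 0, 0, 0],
  [1, 0, 0, -20, 0, 0, 0],
  [1, 0, 0, -10, 0, 0, 0],
  [1, 0, 0, 0, 0, 0, 0],
])

```text
time: 21.95
tool_pos: [425.7, 243.1, 132.6]
tcp_rot: [179.9, 0.1, 162.2]
ft_force: [0.3, -0.6, -0.1]
finger_gap: 85.3
grip_force: 0.0
```

```bash
python3 g.py 628.8 -191.8 130 116.1
```

```text
t 21.9 pos [425.7 243.1 132.6] rpy [1.799e+02 1.000e-01 1.622e+02] gap 85.3 q1,q6 [ 24. -48.]
turn z units 9.22 shift tool -479.9 -8.9 2.6
```

Call:
apply_moves([
  [1, 0, 0, 0, 0, 0, 1],
  [1, 0, 0, 0, 0, 0, 1],
  [1, 0, 0, 0, 0, 0, 1],
  [1, 0, 0, 0, 0, 0, 1],
  [1, 0, 0, 0, 0, 0, 1],
  [1, 0, 0, 0, 0, 0, 1],
  [1, 0, 0, 0, 0, 0, 1],
  [1, 0, 0, 0, 0, 0, 1],
])

```text
time: 22.75
tool_pos: [423.7, 242.2, 129.1]
tcp_rot: [-179.9, -0.0, 122.0]
ft_force: [0.6, 0.5, 0.3]
finger_gap: 85.5
grip_force: 0.0
```

Call:
apply_moves([
  [1, 0, 0, 0, 0, 0, 1],
  [1, 0, 0, 0, 0, 0, 0.22],
  [1, -25, 0, 0, 0, 0, 0],
  [1, -40, -1, 0, 0, 0, 0],
  [1, -40, -1, 0, 0, 0, 0],
  [1, -40, -1, 0, 0, 0, 0],
  [1, -40, -1, 0, 0, 0, 0],
  [1, -40, -1, 0, 0, 0, 0],
])

```text
time: 23.55
tool_pos: [519.0, 36.8, 129.9]
tcp_rot: [-180.0, -0.0, 116.2]
ft_force: [0.6, 1.1, 0.2]
finger_gap: 85.5
grip_force: 0.0
```

Call:
apply_moves([
  [1, -40, -1, 0, 0, 0, 0],
  [1, -40, -1, 0, 0, 0, 0],
  [1, -40, -1, 0, 0, 0, 0],
  [1, -40, -1, 0, 0, 0, 0],
  [1, -40, 0, 0, 0, 0, 0],
  [1, -30, 0, 0, 0, 0, 0],
  [1, -20, 0, 0, 0, 0, 0],
  [1, 0, 0, 0, 0, 0, 0],
])

```text
time: 24.35
tool_pos: [625.3, -190.4, 129.2]
tcp_rot: [-179.9, -0.0, 116.1]
ft_force: [0.1, -0.5, -1.0]
finger_gap: 85.6
grip_force: 0.0
```

```bash
python3 g.py 628.8 -191.8 -2.5 116.1; python3 - <<'E'
from bench import r
from m import *
s=r.snapshot("top");red=masks(s)[0];P=cloud(s);Z=cv2.medianBlur(P[...,2].astype(np.float32),3)
m=win(((Z>73)&(Z<88)).astype(np.uint8),(150,165,275,300))
c=onplane(s,big(m)[:,0],80).astype(np.float32);print(cv2.minAreaRect(c))
E
```

```text
t 24.4 pos [ 625.3 -190.4  129.2] rpy [-179.9   -0.   116.1] gap 85.6 q1,q6 [-21. -47.]
turn z units -0.01 shift tool -2.8 2.5 131.7
((427.14105224609375, 242.23580932617188), (35.965091705322266, 84.55583953857422), 72.48238372802734)
```

Call:
apply_moves([
  [1, -3, 2.5, 10, 0, 0, 0],
  [1, 0, 0, 25, 0, 0, 0],
  [1, 0, 0, 25, 0, 0, 0],
  [1, 0, 0, 25, 0, 0, 0],
  [1, 0, 0, 22, 0, 0, 0],
  [1, 0, 0, 15, 0, 0, 0],
  [1, 0, 0, 8, 0, 0, 0],
  [1, 0, 0, 2, 0, 0, 0],
])

```text
time: 25.2
tool_pos: [628.3, -188.7, -2.4]
tcp_rot: [-179.9, -0.1, 116.2]
ft_force: [0.9, -0.8, 0.5]
finger_gap: 85.2
grip_force: 0.0
```

Call:
apply_moves([
  [1, 0, 0, 0, 0, 0, 0],
  [-1, 0, 0, 0, 0, 0, 0],
  [-1, 0, 0, 0, 0, 0, 0],
  [-1, 0, 0, 0, 0, 0, 0],
  [-1, 0, 0, 0, 0, 0, 0],
  [-1, 0, 0, 0, 0, 0, 0],
  [-1, 0, 0, 0, 0, 0, 0],
  [-1, 0, 0, 0, 0, 0, 0],
])

```text
time: 26.0
tool_pos: [629.6, -189.8, -0.4]
tcp_rot: [180.0, 0.1, 116.1]
ft_force: [-0.6, -0.5, 6.0]
finger_gap: 37.7
grip_force: 41.1
```

Call:
apply_moves([
  [-1, 0, 0, -4, 0, 0, 0],
  [-1, 0, 0, -10, 0, 0, 0],
  [-1, 0, 0, -20, 0, 0, 0],
  [-1, 0, 0, -20, 0, 0, 0],
  [-1, 0, 0, -20, 0, 0, 0],
  [-1, 0, 0, -10, 0, 0, 0],
  [-1, 0, 0, -6, 0, 0, 0],
  [-1, 0, 0, 0, 0, 0, 0],
])

```text
time: 26.8
tool_pos: [629.3, -189.6, 89.3]
tcp_rot: [180.0, 0.0, 116.1]
ft_force: [0.4, 0.6, -1.1]
finger_gap: 37.7
grip_force: 40.4
```

```bash
python3 g.py 449 7.4 88 116.1
```

```text
t 26.8 pos [ 629.3 -189.6   89.3] rpy [180.    0.  116.1] gap 37.7 q1,q6 [-21. -47.]
turn z units 0.0 shift tool 256.2 -75.2 1.3
```

Call:
apply_moves([
  [-1, 15, -4, 0, 0, 0, 0],
  [-1, 30, -9, 0, 0, 0, 0],
  [-1, 35, -10, 0, 0, 0, 0],
  [-1, 35, -10, 0, 0, 0, 0],
  [-1, 35, -11, 0, 0, 0, 0],
  [-1, 35, -10, 0, 0, 0, 0],
  [-1, 30, -9, 0, 0, 0, 0],
  [-1, 20, -6, 0, 0, 0, 0],
])

```text
time: 27.6
tool_pos: [461.0, -7.3, 87.1]
tcp_rot: [-179.9, -0.1, 116.1]
ft_force: [-0.8, 0.5, -1.2]
finger_gap: 37.3
grip_force: 40.5
```

Call:
apply_moves([
  [-1, 14, -4, 0, 0, 0, 0],
  [-1, 7, -2, 5, 0, 0, 0],
  [-1, 0, 0, 15, 0, 0, 0],
  [-1, 0, 0, 20, 0, 0, 0],
  [-1, 0, 0, 15, 0, 0, 0],
  [-1, 0, 0, 10, 0, 0, 0],
  [-1, 0, 0, 5, 0, 0, 0],
  [-1, 0, 0, 0, 0, 0, 0],
])

```text
time: 28.4
tool_pos: [448.6, 7.2, 18.0]
tcp_rot: [-179.9, -0.0, 116.1]
ft_force: [0.6, 0.2, -1.8]
finger_gap: 37.6
grip_force: 40.6
```

```bash
python3 g.py 449.3 6.5 3.5 116.1
```

```text
t 28.4 pos [448.6   7.2  18. ] rpy [-179.9   -0.   116.1] gap 37.6 q1,q6 [ -6. -32.]
turn z units -0.0 shift tool -1.0 0.4 14.5
```

Call:
apply_moves([
  [-1, 0, 0, 8, 0, 0, 0],
  [-1, 0, 0, 4, 0, 0, 0],
  [-1, 0, 0, 2, 0, 0, 0],
  [-1, 0, 0, 0, 0, 0, 0],
  [-1, 0, 0, 0, 0, 0, 0],
  [-1, 0, 0, 0, 0, 0, 0],
  [0.3, 0, 0, 0, 0, 0, 0],
  [0.3, 0, 0, 0, 0, 0, 0],
])

```text
time: 29.2
tool_pos: [449.4, 7.3, 5.1]
tcp_rot: [180.0, 0.0, 116.1]
ft_force: [0.4, -0.7, 0.6]
finger_gap: 55.5
grip_force: 0.0
```

Call:
apply_moves([
  [0.7, 0, 0, 0, 0, 0, 0],
  [1, 0, 0, 0, 0, 0, 0],
  [1, 0, 0, 0, 0, 0, 0],
  [1, 0, 0, 0, 0, 0, 0],
  [1, 0, 0, -10, 0, 0, 0],
  [1, 0, 0, -20, 0, 0, 0],
  [1, 0, 0, -20, 0, 0, 0],
  [1, 0, 0, -20, 0, 0, 0],
])

```text
time: 30.0
tool_pos: [449.0, 7.4, 76.2]
tcp_rot: [180.0, 0.0, 116.1]
ft_force: [0.6, -0.7, 0.4]
finger_gap: 85.4
grip_force: 0.0
```

Call:
apply_moves([
  [1, 0, 0, -25, 0, 0, 1],
  [1, 0, 0, -20, 0, 0, 1],
  [1, 0, 0, -10, 0, 0, 1],
  [1, 0, 0, 0, 0, 0, 0],
  [1, 0, 0, 0, 0, 0, 0],
  [1, 0, 0, 0, 0, 0, 0],
  [1, 0, 0, 0, 0, 0, 0],
  [1, 0, 0, 0, 0, 0, 0],
])

```text
time: 30.8
tool_pos: [448.4, 7.4, 129.0]
tcp_rot: [-179.9, -0.0, 101.1]
ft_force: [0.1, 0.1, -0.5]
finger_gap: 85.2
grip_force: 0.0
```

```bash
python3 g.py 625.2 143.9 130 101
```

```text
t 30.8 pos [448.4   7.4 129. ] rpy [-179.9   -0.   101.1] gap 85.2 q1,q6 [ -6. -17.]
turn z units 0.03 shift tool 100.2 199.5 -1.0
```

Call:
apply_moves([
  [1, 15, 30, 0, 0, 0, 0],
  [1, 20, 40, 0, 0, 0, 0],
  [1, 20, 40, 0, 0, 0, 0],
  [1, 20, 40, 0, 0, 0, 0],
  [1, 15, 30, 0, 0, 0, 0],
  [1, 8, 15, 0, 0, 0, 0],
  [1, 2, 4, 0, 0, 0, 0],
  [1, 0, 0, 0, 0, 0, 0],
])

```text
time: 31.6
tool_pos: [624.7, 143.9, 128.8]
tcp_rot: [-179.9, 0.0, 101.2]
ft_force: [-0.8, 0.0, -0.0]
finger_gap: 85.5
grip_force: 0.0
```

```bash
python3 g.py 625.2 143.9 30 101; python3 - <<'E'
from bench import r
from m import *
s=r.snapshot("top");P=cloud(s);Z=cv2.medianBlur(P[...,2].astype(np.float32),3)
m=win(((Z>50)&(Z<85)).astype(np.uint8),W["rnd"])
c=onplane(s,big(m)[:,0],66).astype(np.float32);print(cv2.minAreaRect(c))
E
```

```text
t 31.6 pos [624.7 143.9 128.8] rpy [-179.9    0.   101.2] gap 85.5 q1,q6 [ 8. -3.]
turn z units 0.03 shift tool -0.1 0.5 98.8
((449.6656799316406, 4.099323272705078), (39.738121032714844, 95.7550277709961), 24.123830795288086)
```

Call:
apply_moves([
  [1, 0, 0, 20, 0, 0, 0],
  [1, 0, 0, 20, 0, 0, 0],
  [1, 0, 0, 20, 0, 0, 0],
  [1, 0, 0, 20, 0, 0, 0],
  [1, 0, 0, 13, 0, 0, 0],
  [1, 0, 0, 6, 0, 0, 0],
  [1, 0, 0, 0, 0, 0, 0],
  [1, 0, 0, 0, 0, 0, 0],
])

```text
time: 32.45
tool_pos: [625.6, 143.7, 31.8]
tcp_rot: [179.9, 0.0, 101.1]
ft_force: [-0.3, 0.6, 0.2]
finger_gap: 85.2
grip_force: 0.0
```

Call:
apply_moves([
  [-1, 0, 0, 0, 0, 0, 0],
  [-1, 0, 0, 0, 0, 0, 0],
  [-1, 0, 0, 0, 0, 0, 0],
  [-1, 0, 0, 0, 0, 0, 0],
  [-1, 0, 0, 0, 0, 0, 0],
  [-1, 0, 0, 0, 0, 0, 0],
  [-1, 0, 0, 0, 0, 0, 0],
  [-1, 0, 0, 0, 0, 0, 0],
])

```text
time: 33.25
tool_pos: [625.5, 143.9, 31.2]
tcp_rot: [179.9, 0.0, 101.1]
ft_force: [0.7, 0.7, 5.9]
finger_gap: 34.4
grip_force: 40.0
```

```bash
python3 g.py 628.8 -191.2 130 101
```

```text
t 33.2 pos [625.5 143.9  31.2] rpy [179.9   0.  101.1] gap 34.4 q1,q6 [ 8. -3.]
turn z units 0.02 shift tool -329.6 -60.7 -98.8
```

Call:
apply_moves([
  [-1, 0, 0, -4, 0, 0, 0],
  [-1, 0, 0, -10, 0, 0, 0],
  [-1, 0, 0, -20, 0, 0, 0],
  [-1, 0, 0, -20, 0, 0, 0],
  [-1, 0, 0, -15, 0, 0, 0],
  [-1, -10, -2, -10, 0, 0, 0],
  [-1, -20, -4, 0, 0, 0, 0],
  [-1, -30, -5, 0, 0, 0, 0],
])

```text
time: 34.05
tool_pos: [625.6, 82.8, 110.1]
tcp_rot: [180.0, -0.0, 101.2]
ft_force: [-0.9, -0.3, -0.8]
finger_gap: 34.7
grip_force: 40.0
```

Call:
apply_moves([
  [-1, -35, -7, 0, 0, 0, 0],
  [-1, -35, -7, 0, 0, 0, 0],
  [-1, -35, -6, 0, 0, 0, 0],
  [-1, -35, -7, 0, 0, 0, 0],
  [-1, -35, -6, 0, 0, 0, 0],
  [-1, -35, -6, 0, 0, 0, 0],
  [-1, -30, -6, 0, 0, 0, 0],
  [-1, -20, -4, 0, 0, 0, 0],
])

```text
time: 34.85
tool_pos: [626.8, -184.6, 109.3]
tcp_rot: [-179.9, 0.0, 101.0]
ft_force: [0.7, 1.4, -0.8]
finger_gap: 34.8
grip_force: 40.0
```

Call:
apply_moves([
  [-1, -10, -1, 5, 0, 0, 0],
  [-1, 0, 0, 15, 0, 0, 0],
  [-1, 0, 0, 20, 0, 0, 0],
  [-1, 0, 0, 15, 0, 0, 0],
  [-1, 0, 0, 10, 0, 0, 0],
  [-1, 0, 0, 5, 0, 0, 0],
  [-1, 0, 0, 0, 0, 0, 0],
  [-1, 0, 0, 0, 0, 0, 0],
])

```text
time: 35.65
tool_pos: [629.3, -191.7, 40.4]
tcp_rot: [179.9, 0.0, 101.1]
ft_force: [0.9, 0.2, -1.1]
finger_gap: 34.7
grip_force: 40.0
```

```bash
python3 g.py 628.8 -191.2 27.5 101
```

```text
t 35.6 pos [ 629.3 -191.7   40.4] rpy [179.9   0.  101.1] gap 34.7 q1,q6 [-21. -33.]
turn z units 0.02 shift tool 0.6 -0.4 12.9
```

Call:
apply_moves([
  [-1, 0, 0, 7, 0, 0, 0],
  [-1, 0, 0, 4, 0, 0, 0],
  [-1, 0, 0, 2, 0, 0, 0],
  [-1, 0, 0, 0, 0, 0, 0],
  [-1, 0, 0, 0, 0, 0, 0],
  [-1, 0, 0, 0, 0, 0, 0],
  [0.3, 0, 0, 0, 0, 0, 0],
  [0.3, 0, 0, 0, 0, 0, 0],
])

```text
time: 36.45
tool_pos: [628.6, -191.7, 26.4]
tcp_rot: [-180.0, -0.0, 101.1]
ft_force: [0.1, 0.3, 0.4]
finger_gap: 55.6
grip_force: 0.0
```

Call:
apply_moves([
  [0.7, 0, 0, 0, 0, 0, 0],
  [1, 0, 0, 0, 0, 0, 0],
  [1, 0, 0, 0, 0, 0, 0],
  [1, 0, 0, 0, 0, 0, 0],
  [1, 0, 0, -10, 0, 0, 0],
  [1, 0, 0, -20, 0, 0, 0],
  [1, 0, 0, -20, 0, 0, 0],
  [1, 0, 0, -20, 0, 0, 0],
])

```text
time: 37.25
tool_pos: [628.9, -191.8, 98.3]
tcp_rot: [180.0, 0.0, 101.1]
ft_force: [0.7, -0.2, -0.2]
finger_gap: 85.2
grip_force: 0.0
```

Call:
apply_moves([
  [1, 0, 0, -20, 0, 0, 1],
  [1, 0, 0, -10, 0, 0, 1],
  [1, 0, 0, 0, 0, 0, 1],
  [1, 0, 0, 0, 0, 0, 1],
  [1, 0, 0, 0, 0, 0, 1],
  [1, 0, 0, 0, 0, 0, 1],
  [1, 0, 0, 0, 0, 0, 1],
  [1, 0, 0, 0, 0, 0, 1],
])

```text
time: 38.05
tool_pos: [628.9, -191.8, 127.7]
tcp_rot: [180.0, -0.0, 60.9]
ft_force: [-1.1, 0.2, 0.1]
finger_gap: 85.1
grip_force: 0.0
```

Call:
apply_moves([
  [1, 0, 0, 0, 0, 0, 1],
  [1, 0, 0, 0, 0, 0, 1],
  [1, 0, 0, 0, 0, 0, 1],
  [1, 0, 0, 0, 0, 0, 1],
  [1, 0, 0, 0, 0, 0, 1],
  [1, 0, 0, 0, 0, 0, 1],
  [1, 0, 0, 0, 0, 0, 1],
  [1, 0, 0, 0, 0, 0, 1],
])

```text
time: 38.85
tool_pos: [628.9, -191.8, 127.7]
tcp_rot: [180.0, -0.0, 20.9]
ft_force: [0.4, 0.2, 0.5]
finger_gap: 85.3
grip_force: 0.0
```

```bash
python3 g.py 420.7 -294.4 125 15
```

```text
t 38.9 pos [ 628.9 -191.8  127.7] rpy [180.   -0.   20.9] gap 85.3 q1,q6 [-21.  48.]
turn z units 1.18 shift tool -227.7 45.2 2.7
```

Call:
apply_moves([
  [1, 0, 0, 0, 0, 0, 0.6],
  [1, 0, 0, 0, 0, 0, 0.58],
  [1, -25, 5, 0, 0, 0, 0],
  [1, -40, 8, 0, 0, 0, 0],
  [1, -40, 8, 0, 0, 0, 0],
  [1, -40, 8, 0, 0, 0, 0],
  [1, -40, 8, 0, 0, 0, 0],
  [1, -25, 5, 0, 0, 0, 0],
])

```text
time: 39.65
tool_pos: [435.0, -288.4, 127.6]
tcp_rot: [179.9, 0.0, 15.1]
ft_force: [0.6, -0.1, -0.1]
finger_gap: 85.3
grip_force: 0.0
```

Call:
apply_moves([
  [1, -13, 3, 0, 0, 0, 0],
  [1, -5, 0, 3, 0, 0, 0],
  [1, 0, 0, 0, 0, 0, 0],
  [1, 0, 0, 0, 0, 0, 0],
  [1, 0, 0, 0, 0, 0, 0],
  [1, 0, 0, 0, 0, 0, 0],
  [1, 0, 0, 0, 0, 0, 0],
  [1, 0, 0, 0, 0, 0, 0],
])

```text
time: 40.45
tool_pos: [420.7, -294.8, 123.6]
tcp_rot: [-180.0, 0.0, 15.2]
ft_force: [0.0, 0.0, -0.4]
finger_gap: 85.4
grip_force: 0.0
```

```bash
python3 g.py 420.7 -294.4 15 15;  python3 - <<'E'
from bench import r
from m import *
s=r.snapshot("top");P=cloud(s);Z=cv2.medianBlur(P[...,2].astype(np.float32),3)
m=win(((Z>85)&(Z<110)).astype(np.uint8),W["cork"])
c=onplane(s,big(m)[:,0],96).astype(np.float32);print(cv2.minEnclosingCircle(c))
E
```

```text
t 40.5 pos [ 420.7 -294.8  123.6] rpy [-180.     0.    15.2] gap 85.4 q1,q6 [-41.  34.]
turn z units 0.05 shift tool 0.1 -0.4 108.6
((627.572265625, -189.4411163330078), 19.1397647857666)
```

Call:
apply_moves([
  [1, 0, 0, 20, 0, 0, 0],
  [1, 0, 0, 20, 0, 0, 0],
  [1, 0, 0, 20, 0, 0, 0],
  [1, 0, 0, 20, 0, 0, 0],
  [1, 0, 0, 15, 0, 0, 0],
  [1, 0, 0, 9, 0, 0, 0],
  [1, 0, 0, 4, 0, 0, 0],
  [1, 0, 0, 0, 0, 0, 0],
])

```text
time: 41.3
tool_pos: [420.5, -294.9, 15.6]
tcp_rot: [-180.0, 0.0, 15.2]
ft_force: [0.2, -0.7, -0.2]
finger_gap: 85.4
grip_force: 0.0
```

Call:
apply_moves([
  [-1, 0, 0, 0, 0, 0, 0],
  [-1, 0, 0, 0, 0, 0, 0],
  [-1, 0, 0, 0, 0, 0, 0],
  [-1, 0, 0, 0, 0, 0, 0],
  [-1, 0, 0, 0, 0, 0, 0],
  [-1, 0, 0, 0, 0, 0, 0],
  [-1, 0, 0, 0, 0, 0, 0],
  [-1, 0, 0, 0, 0, 0, 0],
])

```text
time: 42.1
tool_pos: [421.0, -295.4, 16.4]
tcp_rot: [179.9, -0.0, 15.2]
ft_force: [-0.4, 0.0, 6.4]
finger_gap: 31.7
grip_force: 40.8
```

```bash
python3 g.py 627 146 130 15
```

```text
t 42.1 pos [ 421.  -295.4   16.4] rpy [179.9  -0.   15.2] gap 31.7 q1,q6 [-41.  34.]
turn z units 0.04 shift tool 313.2 -373.1 -113.6
```

Call:
apply_moves([
  [-1, 0, 0, -4, 0, 0, 0],
  [-1, 0, 0, -10, 0, 0, 0],
  [-1, 0, 0, -20, 0, 0, 0],
  [-1, 0, 0, -25, 0, 0, 0],
  [-1, 0, 0, -25, 0, 0, 0],
  [-1, 0, 0, -18, 0, 0, 0],
  [-1, 7, -8, -8, 0, 0, 0],
  [-1, 14, -17, 0, 0, 0, 0],
])

```text
time: 42.9
tool_pos: [434.8, -266.0, 127.4]
tcp_rot: [179.9, -0.1, 15.1]
ft_force: [-0.5, 0.7, -2.0]
finger_gap: 31.6
grip_force: 39.9
```

Call:
apply_moves([
  [-1, 22, -26, 0, 0, 0, 0],
  [-1, 22, -26, 0, 0, 0, 0],
  [-1, 22, -26, 0, 0, 0, 0],
  [-1, 22, -26, 0, 0, 0, 0],
  [-1, 22, -26, 0, 0, 0, 0],
  [-1, 22, -26, 0, 0, 0, 0],
  [-1, 22, -26, 0, 0, 0, 0],
  [-1, 22, -26, 0, 0, 0, 0],
])

```text
time: 43.7
tool_pos: [549.1, -16.1, 125.0]
tcp_rot: [-180.0, 0.1, 15.2]
ft_force: [1.0, -1.0, -1.2]
finger_gap: 31.5
grip_force: 39.9
```

Call:
apply_moves([
  [-1, 22, -26, 0, 0, 0, 0],
  [-1, 22, -26, 0, 0, 0, 0],
  [-1, 22, -27, 0, 0, 0, 0],
  [-1, 22, -27, 0, 0, 0, 0],
  [-1, 16, -18, 0, 0, 0, 0],
  [-1, 8, -10, 0, 0, 0, 0],
  [-1, 4, -5, 0, 0, 0, 0],
  [-1, 0, 0, 0, 0, 0, 0],
])

```text
time: 44.5
tool_pos: [624.5, 146.4, 125.2]
tcp_rot: [-180.0, 0.1, 15.2]
ft_force: [1.2, 0.1, -1.3]
finger_gap: 31.3
grip_force: 39.9
```

```bash
python3 g.py 627 146 17 15.2
```

```text
t 44.5 pos [624.5 146.4 125.2] rpy [-1.80e+02  1.00e-01  1.52e+01] gap 31.3 q1,q6 [ 9. 83.]
turn z units 0.01 shift tool 2.3 1.0 108.2
```

Call:
apply_moves([
  [-1, 2, 1, 10, 0, 0, 0],
  [-1, 0, 0, 22, 0, 0, 0],
  [-1, 0, 0, 22, 0, 0, 0],
  [-1, 0, 0, 20, 0, 0, 0],
  [-1, 0, 0, 15, 0, 0, 0],
  [-1, 0, 0, 10, 0, 0, 0],
  [-1, 0, 0, 5, 0, 0, 0],
  [-1, 0, 0, 3, 0, 0, 0],
])

```text
time: 45.3
tool_pos: [627.4, 145.4, 18.7]
tcp_rot: [180.0, -0.0, 15.2]
ft_force: [1.1, -0.1, -1.8]
finger_gap: 31.4
grip_force: 39.9
```

Call:
apply_moves([
  [-1, 0, 0, 0, 0, 0, 0],
  [-1, 0, 0, 0, 0, 0, 0],
  [-1, 0, 0, 0, 0, 0, 0],
  [0.3, 0, 0, 0, 0, 0, 0],
  [0.3, 0, 0, 0, 0, 0, 0],
  [0.7, 0, 0, 0, 0, 0, 0],
  [1, 0, 0, 0, 0, 0, 0],
  [1, 0, 0, 0, 0, 0, 0],
])

```text
time: 46.1
tool_pos: [627.2, 145.7, 18.7]
tcp_rot: [180.0, -0.0, 15.2]
ft_force: [0.3, 0.9, 0.3]
finger_gap: 85.6
grip_force: 0.0
```

Call:
apply_moves([
  [1, 0, 0, -5, 0, 0, 0],
  [1, 0, 0, -15, 0, 0, 0],
  [1, 0, 0, -20, 0, 0, 0],
  [1, 0, 0, -20, 0, 0, 0],
  [1, 0, 0, -20, 0, 0, 0],
  [1, 0, 0, -20, 0, 0, 0],
  [1, 0, 0, -10, 0, 0, 0],
  [1, 0, 0, 0, 0, 0, 0],
])

```text
time: 46.9
tool_pos: [628.9, 146.0, 131.9]
tcp_rot: [180.0, -0.3, 15.2]
ft_force: [0.6, -0.4, -0.5]
finger_gap: 85.7
grip_force: 0.0
```

```bash
python3 g.py 628.3 -190.5 130 15.2
```

```text
t 46.9 pos [628.9 146.  131.9] rpy [180.   -0.3  15.2] gap 85.7 q1,q6 [ 9. 83.]
turn z units 0.0 shift tool -88.7 324.5 1.9
```

Call:
apply_moves([
  [1, -6, 20, 0, 0, 0, 0],
  [1, -10, 38, 0, 0, 0, 0],
  [1, -12, 45, 0, 0, 0, 0],
  [1, -12, 45, 0, 0, 0, 0],
  [1, -12, 45, 0, 0, 0, 0],
  [1, -12, 45, 0, 0, 0, 0],
  [1, -12, 42, 0, 0, 0, 0],
  [1, -8, 28, 0, 0, 0, 0],
])

```text
time: 47.7
tool_pos: [625.7, -176.6, 127.3]
tcp_rot: [-180.0, 0.1, 15.1]
ft_force: [0.4, 0.1, -0.1]
finger_gap: 85.4
grip_force: 0.0
```

Call:
apply_moves([
  [1, -4, 12, 0, 0, 0, 0],
  [1, 0, 4, 0, 0, 0, 0],
  [1, 0, 0, 0, 0, 0, 0],
  [1, 0, 0, 0, 0, 0, 0],
  [1, 0, 0, 0, 0, 0, 0],
  [1, 0, 0, 0, 0, 0, 0],
  [1, 0, 0, 0, 0, 0, 0],
  [1, 0, 0, 0, 0, 0, 0],
])

```text
time: 48.5
tool_pos: [627.3, -189.7, 128.8]
tcp_rot: [180.0, -0.0, 15.2]
ft_force: [0.6, 0.1, 0.6]
finger_gap: 85.1
grip_force: 0.0
```

```bash
python3 g.py 628.3 -190.5 27 15.2; python3 shot.py top 150 80 420 260 t2
```

```text
t 48.5 pos [ 627.3 -189.7  128.8] rpy [180.   -0.   15.2] gap 85.1 q1,q6 [-21.  53.]
turn z units 0.01 shift tool 0.8 1.0 101.8
```

View pics/t2.png

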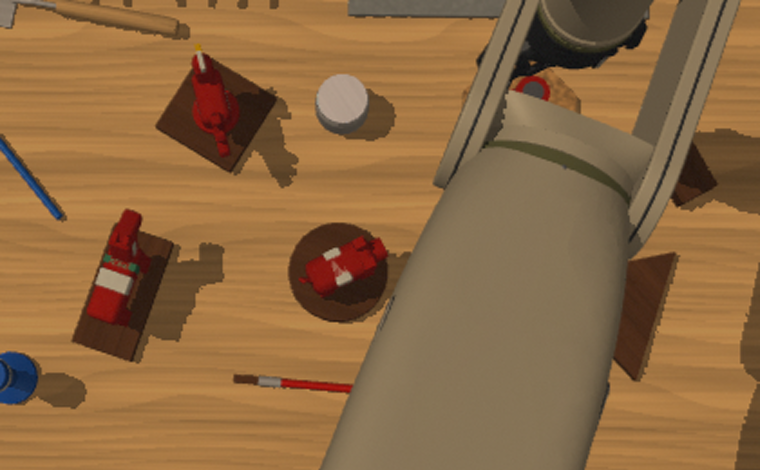

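The picture shows the rooster on the square board (215,105), the horse along the long board (118,270), the pig on the round board (340,268), all upright, and the tin untouched (342,103). The candlestick is next.

Call:
apply_moves([
  [1, 1, 1, 20, 0, 0, 0],
  [1, 0, 0, 20, 0, 0, 0],
  [1, 0, 0, 20, 0, 0, 0],
  [1, 0, 0, 20, 0, 0, 0],
  [1, 0, 0, 14, 0, 0, 0],
  [1, 0, 0, 7, 0, 0, 0],
  [1, 0, 0, 0, 0, 0, 0],
  [1, 0, 0, 0, 0, 0, 0],
])

```text
time: 49.35
tool_pos: [629.1, -191.0, 28.6]
tcp_rot: [180.0, -0.1, 15.2]
ft_force: [-0.1, 0.6, 0.4]
finger_gap: 85.4
grip_force: 0.0
```

Call:
apply_moves([
  [-1, 0, 0, 0, 0, 0, 0],
  [-1, 0, 0, 0, 0, 0, 0],
  [-1, 0, 0, 0, 0, 0, 0],
  [-1, 0, 0, 0, 0, 0, 0],
  [-1, 0, 0, 0, 0, 0, 0],
  [-1, 0, 0, 0, 0, 0, 0],
  [-1, 0, 0, 0, 0, 0, 0],
  [-1, 0, 0, 0, 0, 0, 0],
])

```text
time: 50.15
tool_pos: [628.9, -191.0, 28.3]
tcp_rot: [180.0, -0.0, 15.2]
ft_force: [0.1, -0.8, 4.9]
finger_gap: 34.8
grip_force: 40.0
```

Call:
apply_moves([
  [-1, 0, 0, -4, 0, 0, 0],
  [-1, 0, 0, -10, 0, 0, 0],
  [-1, 0, 0, -20, 0, 0, 0],
  [-1, 0, 0, -20, 0, 0, 0],
  [-1, 0, 0, -10, 0, 0, 0],
  [-1, 0, 0, -5, 0, 0, 0],
  [-1, 0, 0, 0, 0, 0, 0],
  [-1, 0, 0, 0, 0, 0, 0],
])

```text
time: 50.95
tool_pos: [627.8, -190.5, 95.6]
tcp_rot: [-179.9, 0.1, 15.2]
ft_force: [0.1, 0.6, -1.3]
finger_gap: 34.7
grip_force: 40.0
```

```bash
python3 g.py 417.8 -296.7 90 15.2
```

```text
t 51.0 pos [ 627.8 -190.5   95.6] rpy [-1.799e+02  1.000e-01  1.520e+01] gap 34.7 q1,q6 [-21.  53.]
turn z units 0.0 shift tool -230.5 47.4 5.6
```

Candlestick gripped at TCP z≈28 with its underside at 8, so on the triangular board the release z is about 32.

Call:
apply_moves([
  [-1, -12, 2, 0, 0, 0, 0],
  [-1, -25, 5, 0, 0, 0, 0],
  [-1, -34, 7, 0, 0, 0, 0],
  [-1, -34, 7, 0, 0, 0, 0],
  [-1, -34, 7, 0, 0, 0, 0],
  [-1, -34, 7, 0, 0, 0, 0],
  [-1, -28, 6, 0, 0, 0, 0],
  [-1, -18, 4, 0, 0, 0, 0],
])

```text
time: 51.75
tool_pos: [425.8, -292.1, 95.6]
tcp_rot: [-179.9, 0.1, 15.1]
ft_force: [0.5, 0.5, -0.9]
finger_gap: 34.8
grip_force: 40.1
```

Call:
apply_moves([
  [-1, -8, 2, 0, 0, 0, 0],
  [-1, -3, 0, 10, 0, 0, 0],
  [-1, 0, 0, 15, 0, 0, 0],
  [-1, 0, 0, 15, 0, 0, 0],
  [-1, 0, 0, 8, 0, 0, 0],
  [-1, 0, 0, 2, 0, 0, 0],
  [-1, 0, 0, 0, 0, 0, 0],
  [-1, 0, 0, 0, 0, 0, 0],
])

```text
time: 52.55
tool_pos: [419.3, -296.6, 47.1]
tcp_rot: [180.0, -0.0, 15.2]
ft_force: [-0.8, -0.6, -1.2]
finger_gap: 34.8
grip_force: 40.1
```

```bash
python3 g.py 417.8 -296.7 32.5 15.2
```

```text
t 52.5 pos [ 419.3 -296.6   47.1] rpy [180.   -0.   15.2] gap 34.8 q1,q6 [-41.  34.]
turn z units 0.01 shift tool -1.5 -0.3 14.6
```

Call:
apply_moves([
  [-1, -1, 0, 7, 0, 0, 0],
  [-1, 0, 0, 4, 0, 0, 0],
  [-1, 0, 0, 3, 0, 0, 0],
  [-1, 0, 0, 0, 0, 0, 0],
  [-1, 0, 0, 0, 0, 0, 0],
  [-1, 0, 0, 0, 0, 0, 0],
  [0.3, 0, 0, 0, 0, 0, 0],
  [0.3, 0, 0, 0, 0, 0, 0],
])

```text
time: 53.35
tool_pos: [418.0, -296.9, 33.0]
tcp_rot: [180.0, -0.0, 15.2]
ft_force: [-0.0, -0.2, -0.1]
finger_gap: 55.2
grip_force: 0.0
```

Call:
apply_moves([
  [0.7, 0, 0, 0, 0, 0, 0],
  [1, 0, 0, 0, 0, 0, 0],
  [1, 0, 0, 0, 0, 0, 0],
  [1, 0, 0, 0, 0, 0, 0],
  [1, 0, 0, -10, 0, 0, 0],
  [1, 0, 0, -20, 0, 0, 0],
  [1, 0, 0, -20, 0, 0, 0],
  [1, 0, 0, -20, 0, 0, 0],
])

```text
time: 54.15
tool_pos: [417.9, -296.8, 104.2]
tcp_rot: [180.0, -0.0, 15.2]
ft_force: [0.2, -0.4, -0.0]
finger_gap: 85.4
grip_force: 0.0
```

Call:
apply_moves([
  [1, 0, 0, -20, 0, 0, 0],
  [1, 0, 0, -10, 0, 0, 0],
  [1, 25, 0, 0, 0, 0, 0],
  [1, 40, 0, 0, 0, 0, 0],
  [1, 40, 0, 0, 0, 0, 0],
  [1, 40, 0, 0, 0, 0, 0],
  [1, 25, 0, 0, 0, 0, 0],
  [1, 0, 0, 0, 0, 0, 0],
])

```text
time: 54.95
tool_pos: [584.2, -250.5, 132.2]
tcp_rot: [-180.0, -0.0, 15.4]
ft_force: [-0.6, -0.2, -0.3]
finger_gap: 85.4
grip_force: 0.0
```

```bash
python3 shot.py scene 80 120 390 260 s2; python3 - <<'E'
from bench import r
from m import *
s=r.snapshot("top");P=cloud(s);Z=cv2.medianBlur(P[...,2].astype(np.float32),3)
for n,lo,hi,w,c in(("cand tri",90,112,W["tri"],0),("rooster sq body",73,88,W["sq"],0),("horse body",73,88,(150,165,275,300),0),("pig",58,72,W["rnd"],0)):
    m=win(((Z>lo)&(Z<hi)).astype(np.uint8),w)
    if m.sum()>20:print(n,cv2.minAreaRect(onplane(s,big(m)[:,0],(lo+hi)/2).astype(np.float32)))
    else: print(n,"hidden")
E
```

```text
cand tri hidden
rooster sq body ((623.4594116210938, 145.20098876953125), (67.75897216796875, 31.058332443237305), 15.17367172241211)
horse body ((427.6766662597656, 241.8424530029297), (36.11396408081055, 85.76886749267578), 72.0390625)
pig ((450.5722961425781, 4.85406494140625), (38.57772445678711, 94.57474517822266), 27.50547981262207)
```

View pics/s2.png

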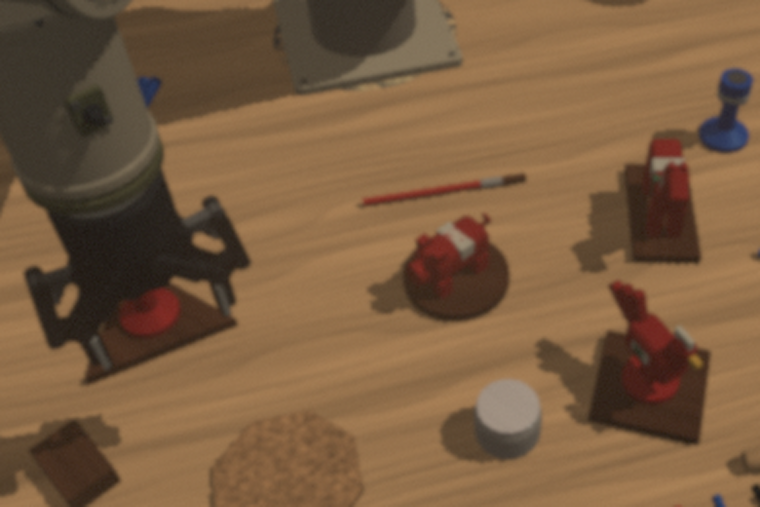

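The scene shows all four pieces on their boards. The candlestick foot at (148,310) is partly hidden by the gripper, so I'll move aside and verify it.

Call:
apply_moves([
  [1, 0, -25, -5, 0, 0, 0],
  [1, 0, -40, -5, 0, 0, 0],
  [1, 0, -40, 0, 0, 0, 0],
  [1, 0, -40, 0, 0, 0, 0],
  [1, 0, -40, 0, 0, 0, 0],
  [1, 0, -40, 0, 0, 0, 0],
  [1, 0, -25, 0, 0, 0, 0],
  [1, 0, 0, 0, 0, 0, 0],
])

```text
time: 55.85
tool_pos: [514.7, -8.9, 142.8]
tcp_rot: [-180.0, 0.0, 15.3]
ft_force: [0.4, -0.2, 0.0]
finger_gap: 85.7
grip_force: 0.0
```

```bash
python3 - <<'E'
from bench import r
from m import *
s=r.snapshot("top");P=cloud(s);Z=cv2.medianBlur(P[...,2].astype(np.float32),3);print(r.sense()["tool_pos"].round(0))
m=win(((Z>90)&(Z<112)).astype(np.uint8),W["tri"])
print("cand",m.sum(),cv2.minEnclosingCircle(onplane(s,big(m)[:,0],100).astype(np.float32)))
red,dark,_=masks(s);d=win(cv2.morphologyEx(dark,cv2.MORPH_OPEN,np.ones((3,3))),W["tri"])
a,t=cv2.minEnclosingTriangle(onplane(s,np.argwhere(d)[:,::-1],12).astype(np.float32));print("tri",t[:,0].mean(0),np.linalg.norm(np.roll(t[:,0],1,0)-t[:,0],axis=1))
E
```

```text
[515. -10. 143.]
cand 323 ((417.2884216308594, -294.6030578613281), 18.911020278930664)
tri [ 418.60165 -296.05222] [150.67426 151.54431 152.3666 ]
```

The candlestick stands upright within 2 mm of the centroid, and the arm is clear, so I'm handing in.

```bash
python3 -c "
from bench import r
print(r.hand_in())"
```

```text
the job is handed in; nothing more can be done
None
```

The job is handed in at about 56 s with no verdict returned: the cameras showed each red piece upright on its own board, within about 5 mm of centre, with the horse lengthwise, the tin and blue look-alikes not approached, and the gripper open and clear.

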